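Push the bean tin onto its sheet and hang its tag

ROBOT

A 7-joint arm with a two-finger parallel gripper is mounted at the origin on the work surface. World frame = base frame: x ahead of the robot, y to its left, z up, the work surface at z = 0. Lengths are in mm, angles in rad, forces in N, time in s.
With the tool pointing down it reaches from about 425 to 925 mm from the base axis. Payload 6.8 kg.
Tool frame: the origin (TCP) lies at the very end of the fingers, on their centre line; the grasp point (between the pads) lies r.grasp_offset behind it (r.grasp_offset is the distance from the TCP to the grasp point, in mm); y points along the fingers, z is the direction in which the jaws open and shut, and the axes are right-handed (so a half turn about y gives the same grasp; the last joint's range is limited). The gripper opens to 85 mm and grips with 20 to 120 N. Pads are 22 mm wide; open, the fingers measure 114 mm over their backs; the gripper's body (76 mm by 85 mm) begins 54 mm behind the grasp point. The pads swing forward as they close: fully open they stand 13 mm farther back than shut.
Start: joints at [-1.237, 0.477, 0.022, 1.555, -0.011, 1.109, -0.083], TCP at [288.607, 610.208, 231.308] pointing down, gripper open.
Joint ranges: [-2.96, 2.96], [-0.34, 2.1], [-1.41, 1.46], [0.24, 2.44], [-1.37, 4.51], [0.17, 1.92], [-2.96, 2.96]. Speed limits (rad/s): [2.39, 2.39, 3.14, 3.14, 3.14, 3.14, 3.14].

INTERFACE

Orientations are given as a rotation vector (axis times angle).
In Python, from bench import r, viewer gives the robot as it stands.
- The arm moves only by the tool apply_moves, never from a script. Its argument "moves" is a list of rows, each a list of 5 numbers: the closure, from -1 (fully open) to 1 (shut), so that 0 is half open, then the shift along the tool's x, y, z in cm, then the turn about the tool's y in degrees. In form: [[gripper, tx, ty, tz, roll], ...]. A call has 1 to 20 rows; each row is the pose to reach, as a shift and turn from the pose commanded when the call began, along the tool's axes at that moment; what a row does not reach only later rows make up. A row lasts 1/8 s, in which the tool goes at most 62.5 mm and 10.7 degrees, less where a joint would pass 70% of its speed; a pose out of reach is approached as far as the arm can. A call with a gripper value outside its range is refused whole. The fingers move at their own pace and stop on an object; "squeeze" is the grip in N (left out, the last holds). Time passes only in rows, so rows that repeat a pose let the fingers close. It gives the time, the measured TCP pose, the force and the opening at its end, in the units of the state.
- r.get_state(): the state, without advancing time (a new reading comes with each control period).
- viewer.get_image(name): name is "scene" or "top" or "wrist"; returns a dict with "frame" (384x512x3 uint8, red, green, blue), "vertical_fov" (degrees; the focal length in pixels is half the picture's height over the tangent of half this angle, whatever the lens; pixels are square), "cx", "cy" (the principal point, pixels), "position" and "attitude" of the camera in the world. Camera axes: x right, y down, z forward; pixel columns grow to the right and rows downward; lengths in mm; the calibration is good to about 2 mm. A picture is of the moment at which its call begins. There is no depth.
- r.sign_off(): hands the job in, once; it reports no verdict.
The state is a dict: "t": time; "joint_positions": joint angles; "qd": joint speeds; "tau": joint torques, N m; "tcp_pos": TCP position; "tcp_rot": TCP orientation; "wrist_force": force on the tool from outside, world axes, zero at the start; "ft_torque": the same for the moment, N m; "finger_gap": opening from 0.0 (shut) to 1.0 (fully open).
Only numpy, scipy, OpenCV 4.12 (cv2) and the standard library are available. Lean on these libraries where they do the work, as an engineer would, in place of code of your own. Each camera call takes 0.05 s, during which the arm holds its last target.

TASK

Push the muffin tin of beans across the table, flat on the table all the way, until it lies wholly on the sheet of paper in front of the rail. Then take the wooden tag out of its block, hook it over the rail near the end farther from the collar, and slide it along the rail, without lifting it off again, until it is up against the collar. Let go of it there, and leave the scale with its jug, the meter and the shears where they are.

Things in the scene. Friction and masses are not known exactly. Their poses are not given: they have to be found in the camera images.
- tin: six-cup metal muffin tin with a few beans in each cup, loose, about 0.4 kg; a flat rectangular top 130 (its x) by 190 (its y) mm, 30 mm high; its rim is the vertical side face, from 23 to 30 mm above the table, the cups below stand further in. Origin at the centre of its underside, z up. Both ways round are the same.
- tin_corner_a (a point): top corner of the tin at its -x, -y, 30 mm above its underside
- tin_corner_b (a point): top corner of the tin at its -x, +y, 30 mm above its underside
- tin_corner_c (a point): top corner of the tin at its +x, -y, 30 mm above its underside
- tin_corner_d (a point): top corner of the tin at its +x, +y, 30 mm above its underside
- sheet: sheet of white paper lying flat on the table, fixed, 170 (its x) by 230 (its y) mm, under 1 mm thick and no obstacle. Origin at its centre, its axes along its edges.
- rail: fixed rail stand beyond the sheet: a round horizontal steel bar 12 mm thick along its y, 200 mm above the table at its centre line, between two wooden posts at y = -205 and +205 mm (18 mm square, 225 mm high, on feet 80 by 50 mm by 12 mm high). Origin on the table under the middle of the bar.
- rail_mid (a point): middle of the bar, on its centre line, axes as the rail's
- collar: steel collar fixed round the bar, 28 mm across and 10 mm wide along the bar. Origin at its centre on the bar's centre line, its y along the bar. It always sits in the +y half of the rail, so the end farther from it is the -y end.
- block: fixed dark wooden block 60 (x) by 90 (y) by 35 mm high with a slot 7.5 mm wide, 64 mm long and 25 mm deep in its top, in which the tag stands. Origin at the centre of its underside.
- tag: loose hanging tag, 80 g. Origin: middle of the underside of the hook's top, which rests on the rail. z up: the hook is a steel strip 24 mm wide (y) bent to an upside-down U open below, inside width 20 mm (x), top 4 mm thick, legs 3 mm thick, -x leg 36, +x leg 48 mm long. Hung, the origin is 6 mm above the bar's centre line; with the strip touching the collar it is 17 mm from the collar's centre.
- tag_grip (a point): middle of the tag's wooden grip, which stands on the hook's top: 10 mm thick (tag's x), 24 mm wide (y), 44 mm tall (from 4 to 48 mm above the tag's origin); this point is 26 mm above that origin
- tag_plate (a point): middle of the tag's wooden plate, which hangs from the -x leg: 6 mm thick (x), 60 mm wide (y), 50 mm tall, from 30 to 80 mm below the tag's origin, 11.5 mm to its -x side. At the start its lower 25 mm stand in the block's slot; the tag may lean 4 degrees there.
- scale: white kitchen scale 190 by 140 by 40 mm, loose bystander. Origin at the centre of its underside.
- jug: blue plastic measuring jug standing on the scale, 100 mm across, 115 mm high, loose bystander. Origin at the centre of its underside.
- meter: dark moisture meter box 90 by 160 by 60 mm with a white dial, loose bystander. Origin at the centre of its underside.
- shears: pruning shears lying on the table, 170 mm long (along their y), 60 mm wide, 18 mm high, loose bystander. Origin near the middle, on the table.
Not all that is in view belongs to the job. Several things have the shape of the tin; the one meant has the colours described above.

How it is judged (in metres and radians):
On the way, in this order (a step that is already met when the one before it is completed fails the run):
1. the tin lies at rest with all four corners on the sheet (x of tin_corner_a in the frame of sheet between -0.087 and 0.087 m and y of tin_corner_a in the frame of sheet between -0.117 and 0.117 m and x of tin_corner_b in the frame of sheet between -0.087 and 0.087 m and y of tin_corner_b in the frame of sheet between -0.117 and 0.117 m and x of tin_corner_c in the frame of sheet between -0.087 and 0.087 m and y of tin_corner_c in the frame of sheet between -0.117 and 0.117 m and x of tin_corner_d in the frame of sheet between -0.087 and 0.087 m and y of tin_corner_d in the frame of sheet between -0.117 and 0.117 m and height (world z) of tin below 0.006 m and linear speed of tin below 0.02 m/s), for 0.2 s.
2. the tag's hook is over the rail, at least 90 mm from the collar on the side of the farther end (x of tag in the frame of rail_mid between -0.012 and 0.012 m and z of tag in the frame of rail_mid between 0 and 0.0125 m and y of tag in the frame of collar between -0.3 and -0.09 m), for 0.15 s.
3. the tag passes along the rail, still hooked over it, between 75 and 35 mm from the collar (x of tag in the frame of rail_mid between -0.012 and 0.012 m and z of tag in the frame of rail_mid between 0 and 0.0125 m and y of tag in the frame of collar between -0.075 and -0.035 m), for 0.04 s.
At the end, for the whole second after the job is handed in: The tin lies flat and at rest with all four corners on the sheet (2 mm over its edge is allowed); the tag hangs at rest with its hook over the bar, its origin less than 24 mm from the collar's centre along the bar on the far-end side (a gap under 7 mm between strip and collar) (all of step 1 and x of tag in the frame of rail_mid between -0.012 and 0.012 m and z of tag in the frame of rail_mid between 0 and 0.0125 m and y of tag in the frame of collar between -0.024 and -0.01 m and linear speed of tag below 0.03 m/s); the robot touches nothing.
It fails at once if the tin is lifted or tipped (15 mm off the table or 0.15 rad) (height (world z) of tin above 0.015 m or angle between tin's own z axis and vertical above 0.15 rad).
It fails at once if the scale, jug, meter or shears are moved by more than 20 mm (distance of any of scale, jug, meter, shears from where it was at the start of the episode above 0.02 m).
It also fails if it takes over 72 s, if anything falls off the work surface, if the arm or the gripper's body presses on something with over 40 N, if the wrist force passes 120 N, or if a joint passes its speed limit or range.

## Working session

There is one attempt and no reset: what is moved stays moved. The work goes in short steps, Python scripts to look and compute and a tool call to move; the robot and the scene stay as the last step left them, time stands still between calls to the robot, and variables do not carry over. Pictures are saved under pics/ and viewed, and the job is handed in when it is done.

Besides the shell and the picture viewer there is one more tool, called after ">>>" by a JSON object that holds its "op" and its "data", one argument or row to a line. apply_moves: Moves the arm, as the interface text tells. Its arguments: {"type":"object","properties":{"moves":{"type":"array"},"squeeze":{"type":"number"}},"required":["moves"]}

```bash
ls; mkdir -p pics; cat > h.py <<'E'
import sys; sys.path.insert(0,'.')
import numpy as np, cv2
from scipy.spatial.transform import Rotation as R
E
python3 - <<'E'
from bench import r, viewer
import cv2
print(r.get_state(), r.grasp_offset)
for n in ["scene","top","wrist"]:
    d=viewer.get_image(n); cv2.imwrite(f"pics/{n}0.png",d["frame"][:,:,::-1])
    print(n,{k:v for k,v in d.items() if k!="frame"})
E
```

```text
pics
{'t': 0.0, 'joint_positions': array([-1.23707828,  0.47779375,  0.02233592,  1.55645755, -0.01153008,
        1.10930591, -0.08309388]), 'qd': array([-0.00041523,  0.00118719, -0.00181045, -0.00095121, -0.00071001,
       -0.00049525,  0.00130252]), 'tau': array([ 3.31811361e-05, -5.96457195e+01,  1.60807963e+00, -2.81191170e+01,
        1.25291423e-02,  9.36638389e-03,  4.15559043e-06]), 'tcp_pos': array([288.36688313, 609.64067351, 230.32732427]), 'tcp_rot': array([-1.54470422,  0.34679872, -0.34632988]), 'wrist_force': array([ 0.44592602,  0.54589403, -0.10385914]), 'ft_torque': array([-0.00955721,  0.01947417, -0.0434041 ]), 'finger_gap': 0.9990355782160204} 18.700000000000003
scene {'vertical_fov': 47.0508958835167, 'cx': 260.92332939357146, 'cy': 190.0028247713471, 'position': array([1324.06746088,  556.03613523,  987.44069914]), 'attitude': array([-1.23673413, -2.24458175,  1.02853955])}
top {'vertical_fov': 54.24499996505243, 'cx': 255.1187449567244, 'cy': 190.12602146871444, 'position': array([ 425.03900264,    9.81243506, 1382.49959122]), 'attitude': array([-2.2141753 ,  2.14898156, -0.08363296])}
wrist {'vertical_fov': 69.3670826223564, 'cx': 252.39373123772666, 'cy': 192.6936272544777, 'position': array([216.46096342, 644.68679292, 374.20037087]), 'attitude': array([2.42077358, 1.53304688, 0.241191  ])}
```

View pics/scene0.png

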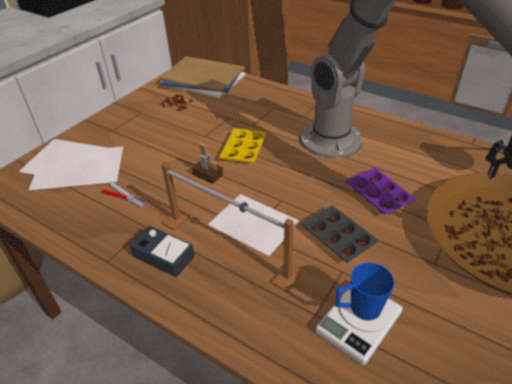

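View pics/top0.png

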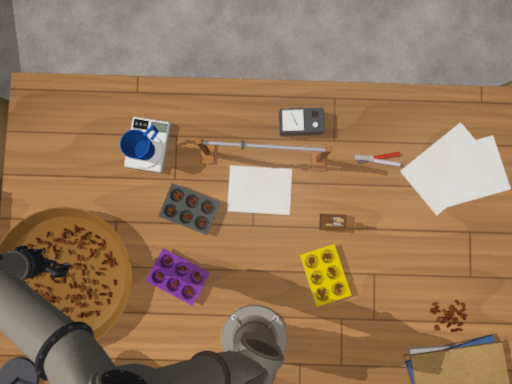

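View pics/wrist0.png

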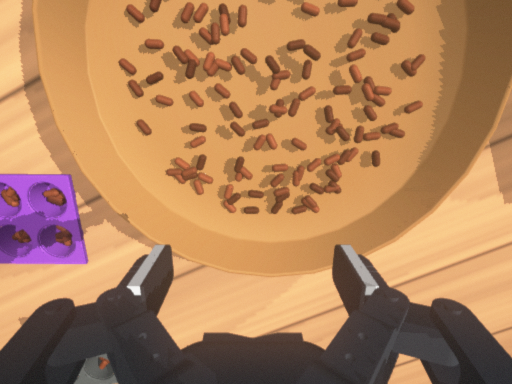

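```bash
python3 - <<'E'
import cv2
t=cv2.imread("pics/top0.png")
def crop(im,x,y,w,h,s,n):
    cv2.imwrite(n,cv2.resize(im[y:y+h,x:x+w],None,fx=s,fy=s,interpolation=cv2.INTER_CUBIC))
crop(t,150,130,160,110,5,"pics/c1.png")
crop(t,190,100,160,130,4.6,"pics/c2.png")
s=cv2.imread("pics/scene0.png")
crop(s,150,130,160,150,4,"pics/c3.png")
crop(t,310,200,50,40,12,"pics/c4.png")
crop(s,180,130,60,60,10,"pics/c5.png")
E
```

```text
(no output)
```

View pics/c1.png

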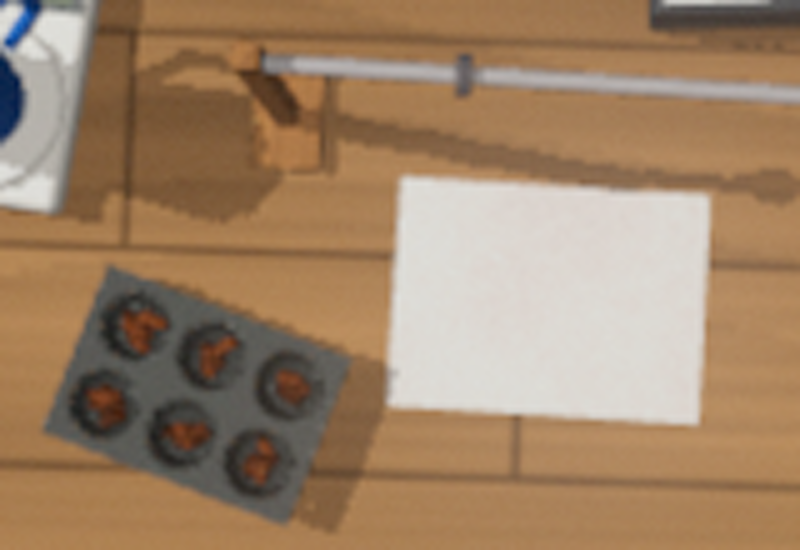

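View pics/c2.png

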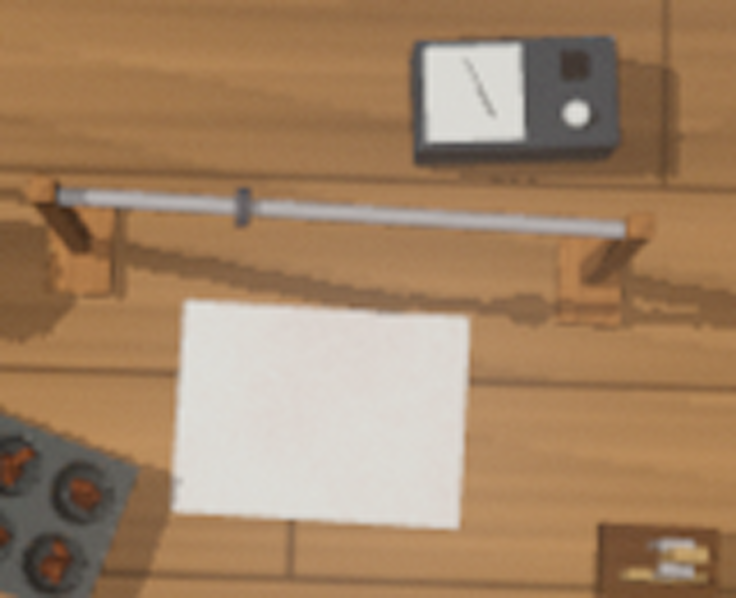

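View pics/c3.png

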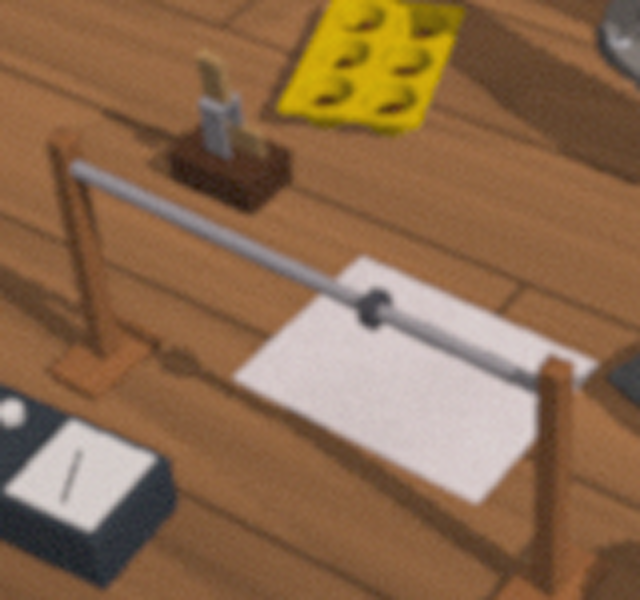

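View pics/c4.png

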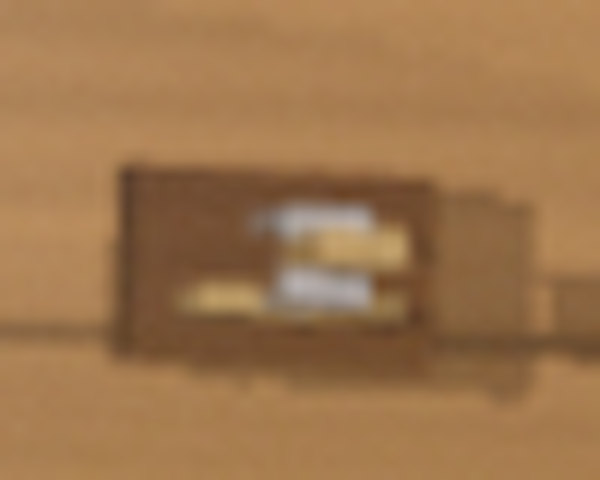

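View pics/c5.png

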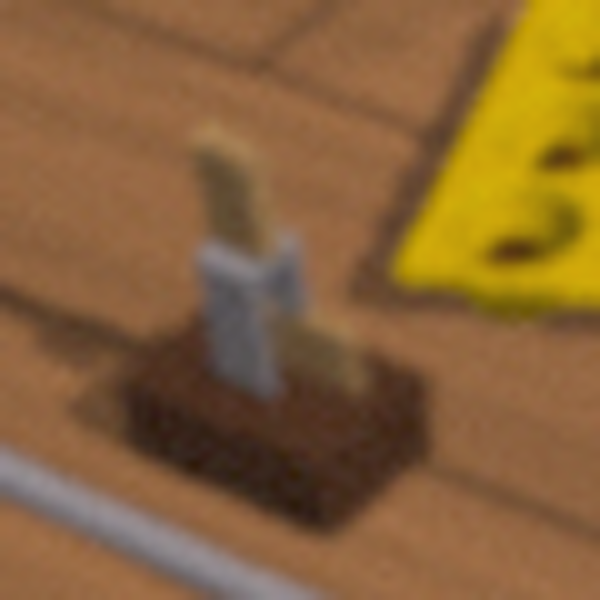

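```bash
cat > h.py <<'E'
import numpy as np, cv2
from scipy.spatial.transform import Rotation as R
from scipy.optimize import least_squares
def cam(d):
    f=192/np.tan(np.radians(d["vertical_fov"]/2))
    return f,d["cx"],d["cy"],np.array(d["position"]),R.from_rotvec(d["attitude"]).as_matrix()
def bp(d,uv,z):
    f,cx,cy,p,M=cam(d); v=M@np.array([(uv[0]-cx)/f,(uv[1]-cy)/f,1.]); return p+v*(z-p[2])/v[2]
def pj(d,X):
    f,cx,cy,p,M=cam(d); q=(np.atleast_2d(X)-p)@M; return np.c_[f*q[:,0]/q[:,2]+cx,f*q[:,1]/q[:,2]+cy]
def T(pose,P):
    x,y,a=pose; c,s=np.cos(a),np.sin(a); P=np.array(P,float)
    return np.c_[c*P[:,0]-s*P[:,1]+x,s*P[:,0]+c*P[:,1]+y,P[:,2]]
def fit(obs,x0):  # obs: list of (d,pts3,uvs)
    fn=lambda q: np.concatenate([(pj(d,T(q,P))-np.array(U)).ravel() for d,P,U in obs])
    s=least_squares(fn,x0); return s.x,fn(s.x)
def crop(im,x,y,w,h,s,n):
    cv2.imwrite(n,cv2.resize(im[y:y+h,x:x+w],None,fx=s,fy=s,interpolation=cv2.INTER_CUBIC)[:,:,::-1])
TIN=[[-65,-95,30],[-65,95,30],[65,-95,30],[65,95,30]]
SH=[[-85,-115,0.5],[-85,115,0.5],[85,-115,.5],[85,115,.5]]
E
python3 - <<'E'
from bench import viewer
from h import *
import pickle
D={n:viewer.get_image(n) for n in ["top","scene"]}
pickle.dump(D,open("D0.pkl","wb"))
d=D["top"]; s=D["scene"]
c=lambda x,y,x0,y0,k:((x+.5)/k+x0-.5,(y+.5)/k+y0-.5)
k=lambda x,y:c(x,y,150,130,5); k2=lambda x,y:c(x,y,190,100,4.6); k3=lambda x,y:c(x,y,150,130,4)
q,e=fit([(d,TIN,[k(291,523),k(44,431),k(349,355),k(110,267)])],[600,200,-.3]); print("tin",q,e.round(1))
q,e=fit([(d,SH,[k(699,424),k(389,407),k(711,194),k(401,178)])],[600,0,0]); print("sheet",q,e.round(1))
q,e=fit([(d,SH,[k(699,424),k(389,407),k(711,194),k(401,178)]),(s,SH,[k3(362,257),k3(600,363),k3(235,377),k3(480,503)])],[600,0,0]); print("sheet both",q,e.round(1))
# rail: post tops, collar
RP=[[0,-205,225],[0,205,225],[0,-196,200],[0,196,200]]
q,e=fit([(d,RP,[k2(640,222),k2(42,190),k2(627,229),k2(62,196)]),(s,RP,[k3(65,138),k3(555,365),k3(75,168),k3(535,378)])],[750,0,0]); print("rail",q,e.round(1))
print("collar",bp(d,k(464,75),200),bp(s,k3(374,308),200))
c4=lambda x,y:c(x,y,310,200,12)
BL=[[-30,-45,35],[-30,45,35],[30,-45,35],[30,45,35]]
q,e=fit([(d,BL,[c4(433,375),c4(125,352),c4(433,187),c4(132,172)])],[600,-200,0]); print("block",q,e.round(1))
k5=lambda x,y:c(x,y,180,130,10)
q,e=fit([(d,BL,[c4(433,375),c4(125,352),c4(433,187),c4(132,172)]),(s,BL[2:]+[[30,-45,0],[30,45,0]],[k5(130,392),k5(325,475),k5(130,435),k5(322,530)])],[600,-200,0]); print("block",q,e.round(1))
print("grip top top-view",bp(d,c4(370,246),138),"scene",bp(s,k5(210,135),138), 'scale', bp(d,(124,166),40),bp(d,(164,171),40),bp(d,(168,121),40))
# tag predicted project
E
```

```text
tin [ 4.56697072e+02  2.47355815e+02 -3.20764045e-01] [-0.2  0.3 -0.2  0.4  0.9 -0.2 -0.4 -0.5]
sheet [ 5.34120383e+02 -4.38529265e+00 -2.33385045e-02] [ 0.2 -0.1 -0.2 -0.  -0.1  0.1  0.1  0. ]
sheet both [ 5.33513185e+02 -3.90460638e+00 -2.43366598e-02] [ 0.   0.1 -0.4  0.1 -0.2  0.3 -0.   0.2  0.  -0.2 -0.2 -0.  -0.4  0.4
 -0.1  0.1]
rail [ 6.58370814e+02 -1.35523292e+01 -2.81025533e-02] [ 1.3  0.4  0.4 -0.2 -0.2  0.2  0.   0.3 -1.1 -0.5 -0.  -0.4  0.1  0.
  1.7  2. ]
collar [660.97885708  56.74196194 200.        ] [660.48965875  54.42742781 200.        ]
block [ 4.22485356e+02 -2.70031268e+02 -2.51686263e-02] [-0.4  0.5  0.1  1.   0.2 -0.7  0.2 -0.8]
block [ 4.22263559e+02 -2.70644236e+02 -3.59832450e-02] [-0.4  0.7  0.2  0.9  0.4 -0.5  0.5 -0.9 -0.7 -1.6 -0.3 -0.8  0.5  1.8
  0.9  1.5]
grip top top-view [ 430.36943055 -273.15722711  138.        ] scene [ 429.47998497 -280.30256866  138.        ] scale [601.92694664 487.70107183  40.        ] [588.09406481 342.53083484  40.        ] [771.79330745 336.87577671  40.        ]
```

```bash
cat >> h.py <<'E'
def rel(st,x,y,z,jaw):
    """tool-frame shift(cm) and roll(deg) to bring TCP to x,y,z with jaw axis (mod 180) at world yaw 'jaw' deg"""
    M=R.from_rotvec(st["tcp_rot"]).as_matrix()
    sh=M.T@(np.array([x,y,z])-st["tcp_pos"])/10
    a=np.degrees(np.arctan2(M[1,2],M[0,2])); d=(jaw-a+90)%180-90
    # turn about tool y (down): world yaw change = -roll if y down
    return sh.round(2), round(-d*np.sign(M[2,1])*-1,1), round(a,1)
E
python3 - <<'E'
from bench import r
from h import *
st=r.get_state(); print(R.from_rotvec(st["tcp_rot"]).as_matrix().round(3), st["t"])
print(rel(st,363,266,230,90-18.4))
print(rel(st,363,266,5,90-18.4))
E
```

```text
[[ 0.904 -0.     0.428]
 [-0.428 -0.001  0.904]
 [ 0.    -1.    -0.001]] 0.25
(array([ 21.44,   0.11, -27.91]), np.float64(-6.9), np.float64(64.7))
(array([ 21.44,  22.61, -27.89]), np.float64(-6.9), np.float64(64.7))
```

>>> {"op": "apply_moves", "data": {
  "moves": [
    [-1,5.3,0,-7,-1.7],
    [-1,10.7,0,-14,-3.5],
    [-1,16,0,-21,-5.2],
    [-1,21.4,0,-27.9,-6.9],
    [-1,21.4,5,-27.9,-6.9],
    [-1,21.4,11,-27.9,-6.9],
    [-1,21.4,16,-27.9,-6.9],
    [-1,21.4,20,-27.9,-6.9],
    [-1,21.4,20,-27.9,-6.9]
  ]
}}

```text
t: 1.38
tcp_pos: [360.3, 263.8, 28.3]
tcp_rot: [-1.564, 0.257, -0.249]
wrist_force: [0.3, -0.2, 0.9]
finger_gap: 1.0
```

```bash
python3 - <<'E'
from bench import r,viewer
from h import *
st=r.get_state(); print(st["t"],st["tcp_pos"],st["wrist_force"],rel(st,363,266,5,71.6),rel(st,382,261.5,5,71.6))
d=viewer.get_image("scene"); crop(d["frame"],280,120,200,150,4,"pics/s1.png")
d=viewer.get_image("top"); crop(d["frame"],120,120,200,150,4,"pics/t1.png")
d=viewer.get_image("wrist"); crop(d["frame"],0,0,512,384,1,"pics/w1.png")
E
```

```text
1.375 [360.30141158 263.84105101  28.27490505] [ 0.30160649 -0.24149519  0.85317862] (array([0.2 , 2.32, 0.31]), np.float64(-0.0), np.float64(71.6)) (array([2.14, 2.31, 0.48]), np.float64(-0.0), np.float64(71.6))
```

View pics/s1.png

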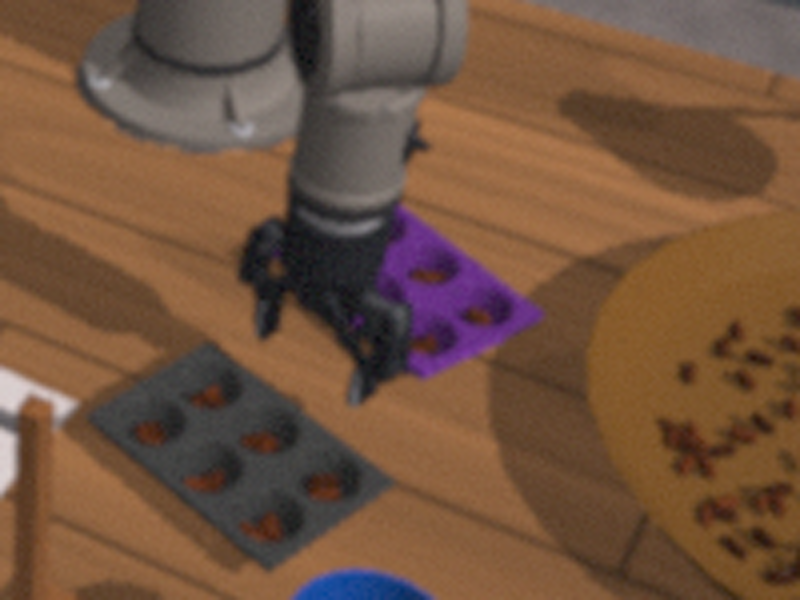

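View pics/t1.png

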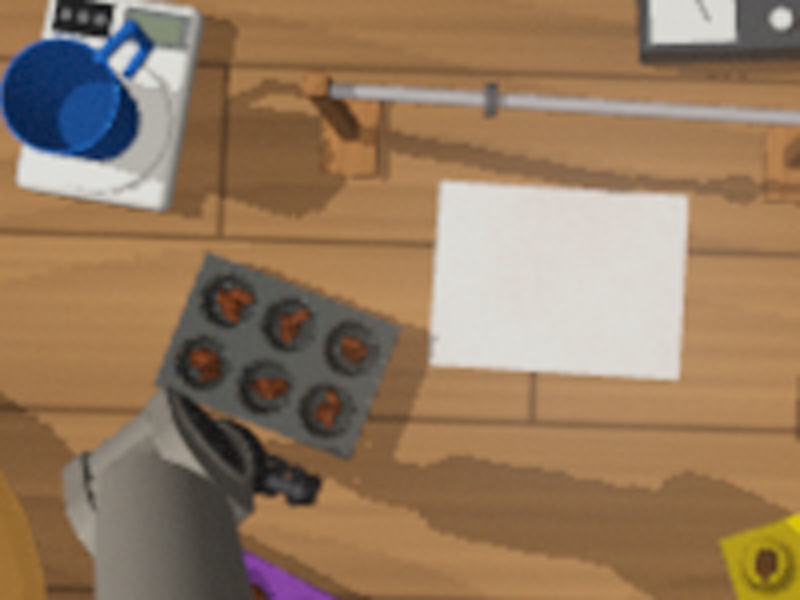

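View pics/w1.png

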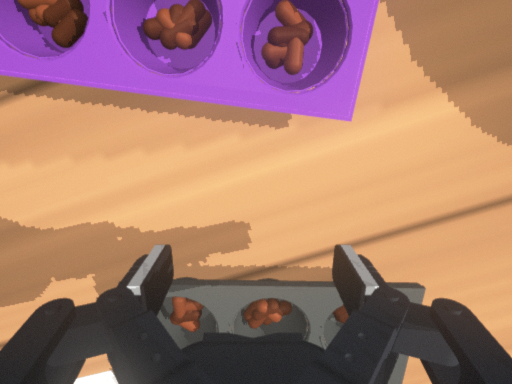

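>>> {"op": "apply_moves", "data": {
  "moves": [
    [-1,0.2,2.2,0.3,0],
    [-1,0.2,2.2,0.3,0],
    [-1,1.2,2.2,0.4,0],
    [-1,2.1,2.2,0.4,0],
    [-1,2.7,2.2,0.3,-2],
    [-1,3.4,2.2,0.2,-4],
    [-1,4.1,2.2,0.1,-6.3],
    [-1,4.7,2.2,0,-8.5],
    [-1,5.4,2.2,-0.1,-10.7],
    [-1,6.1,2.2,-0.2,-12.8],
    [-1,6.7,2.2,-0.3,-15],
    [-1,7.4,2.2,-0.4,-17],
    [-1,7.4,2.2,-0.4,-17]
  ]
}}

```text
t: 3.15
tcp_pos: [432.5, 238.7, 9.4]
tcp_rot: [-1.571, 0.02, -0.02]
wrist_force: [-0.1, 0.1, 0.6]
finger_gap: 0.996
```

```bash
python3 - <<'E'
from bench import r,viewer
from h import *
d=viewer.get_image("scene"); crop(d["frame"],280,120,200,150,4,"pics/s2.png")
d=viewer.get_image("top"); crop(d["frame"],120,120,200,150,4,"pics/t2.png")
E
```

```text
(no output)
```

View pics/s2.png

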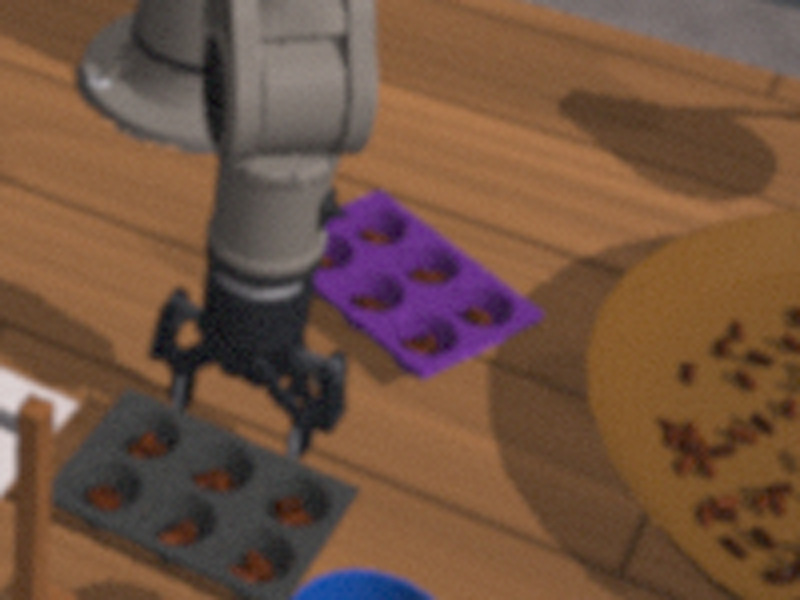

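View pics/t2.png

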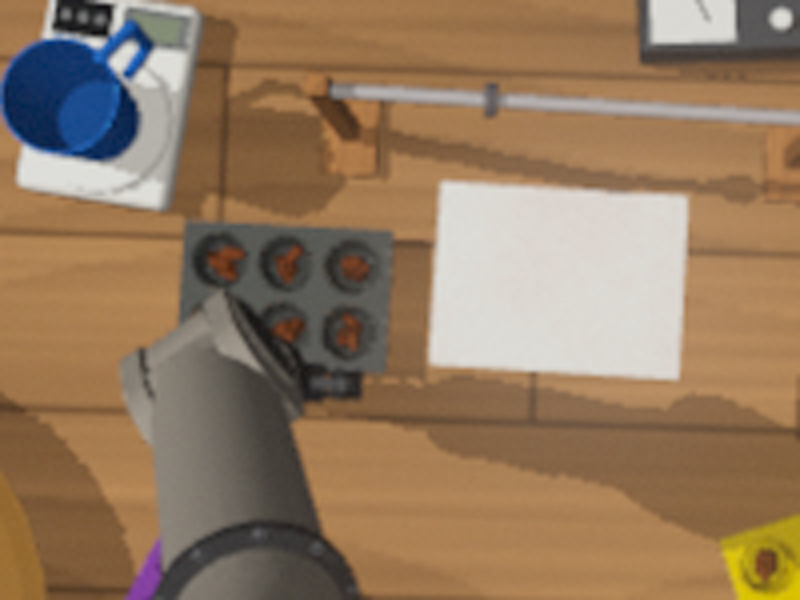

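```bash
python3 - <<'E'
from bench import r
import pickle
from h import *
d=pickle.load(open("D0.pkl","rb"))["top"]
k=lambda x,y:((x+.5)/4+119.5,(y+.5)/4+119.5)
q,e=fit([(d,[TIN[0],TIN[2],TIN[3]],[k(385,374),k(393,233),k(187,221)])],[500,240,0]); print(q,e.round(1))
st=r.get_state(); print(rel(st,400,245,9,90))
# B start: contact on +y face, standoff
for off in (95+11+25,95+11):
    p=T(q,[[0,off,0]])[0]; print(p,rel(st,p[0],p[1],9,np.degrees(q[2])))
E
```

```text
[ 5.08400162e+02  2.43873841e+02 -2.48624159e-02] [ 0.1  0.3  0.3 -0.3 -0.4 -0.1]
(array([-3.22,  0.04,  0.5 ]), np.float64(-1.5), np.float64(88.5))
[511.65680342 374.83335502   0.        ] (array([ 7.61,  0.05, 13.76]), np.float64(90.0), np.float64(88.5))
[511.03530705 349.84108137   0.        ] (array([ 7.61,  0.05, 11.26]), np.float64(90.0), np.float64(88.5))
```

>>> {"op": "apply_moves", "data": {
  "moves": [
    [-1,-2,0,0.3,0],
    [-1,-2,-5,0.3,0],
    [-1,-2,-10,0.3,10],
    [-1,0,-10,4,20],
    [-1,2,-10,7,30],
    [-1,4,-10,10,40],
    [-1,6,-10,12,50],
    [-1,7,-10,13.8,60],
    [-1,7,-10,13.8,70],
    [-1,7,-10,13.8,80],
    [-1,7,-10,13.8,90],
    [-1,7,-5,13.8,90],
    [-1,7,0,13.8,90],
    [-1,7,0.2,13.8,90],
    [-1,7,0.2,13.8,90]
  ]
}}

```text
t: 5.12
tcp_pos: [505.0, 376.2, 8.5]
tcp_rot: [-1.197, 1.227, -1.227]
wrist_force: [-0.3, 0.3, 0.3]
finger_gap: 1.001
```

```bash
python3 - <<'E'
from bench import r,viewer
from h import *
st=r.get_state(); print(st["joint_positions"].round(2),rel(st,534,102,8,-1.4),rel(st,508,350,8,-1.4))
d=viewer.get_image("scene"); crop(d["frame"],280,120,200,150,4,"pics/s3.png")
d=viewer.get_image("top"); crop(d["frame"],120,120,200,150,4,"pics/t3.png")
E
```

```text
[-0.96  0.7   0.31  1.83 -0.32  0.66 -0.49] (array([27.34,  0.03,  3.57]), np.float64(0.0), np.float64(-1.4)) (array([2.61, 0.05, 0.36]), np.float64(0.0), np.float64(-1.4))
```

View pics/s3.png

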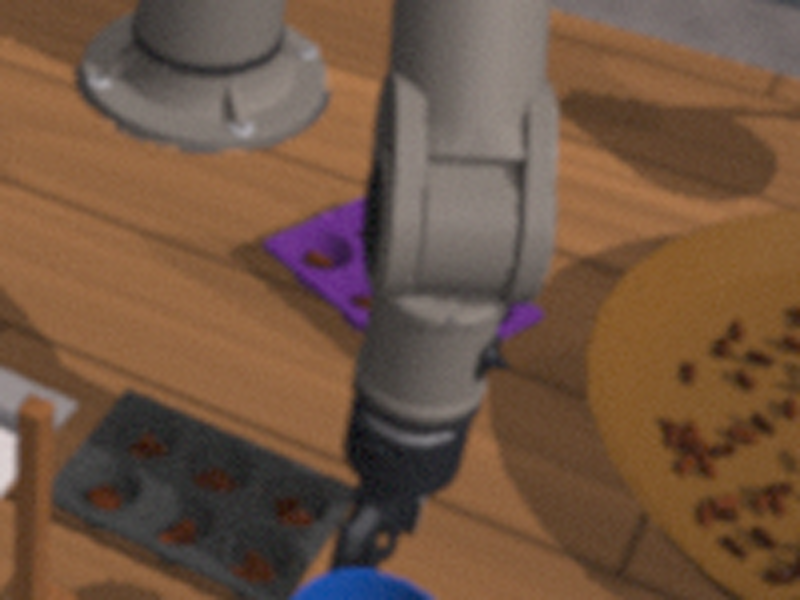

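View pics/t3.png

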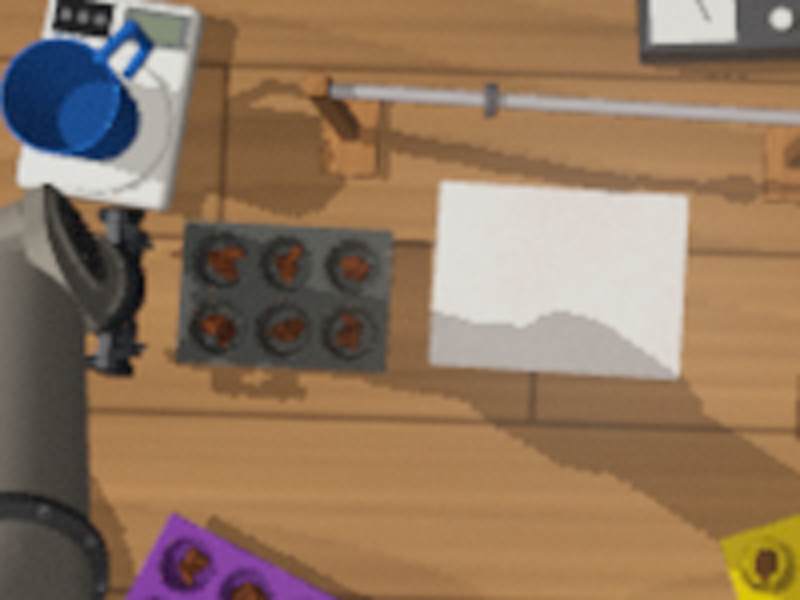

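>>> {"op": "apply_moves", "data": {
  "moves": [
    [-1,1.3,0,0,0],
    [-1,2.5,0,0.1,0],
    [-1,4,0,0.3,0],
    [-1,5.5,0,0.5,0],
    [-1,7,0,0.7,0],
    [-1,8.5,0,0.9,0],
    [-1,10,0,1.1,0],
    [-1,11.5,0,1.3,0],
    [-1,13,0,1.5,0],
    [-1,14.5,0,1.7,0],
    [-1,16,0,1.9,0],
    [-1,17.5,0,2.1,0],
    [-1,19,0,2.3,0],
    [-1,20.5,0,2.5,0],
    [-1,21.5,0,2.6,0],
    [-1,21.5,0,2.6,0]
  ]
}}

```text
t: 7.22
tcp_pos: [525.7, 158.2, 7.2]
tcp_rot: [-1.198, 1.229, -1.229]
wrist_force: [-0.1, -0.2, 0.0]
finger_gap: 1.0
```

```bash
python3 - <<'E'
from bench import r,viewer
from h import *
d=viewer.get_image("top"); crop(d["frame"],150,120,200,150,4,"pics/t4.png")
E
```

```text
(no output)
```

View pics/t4.png

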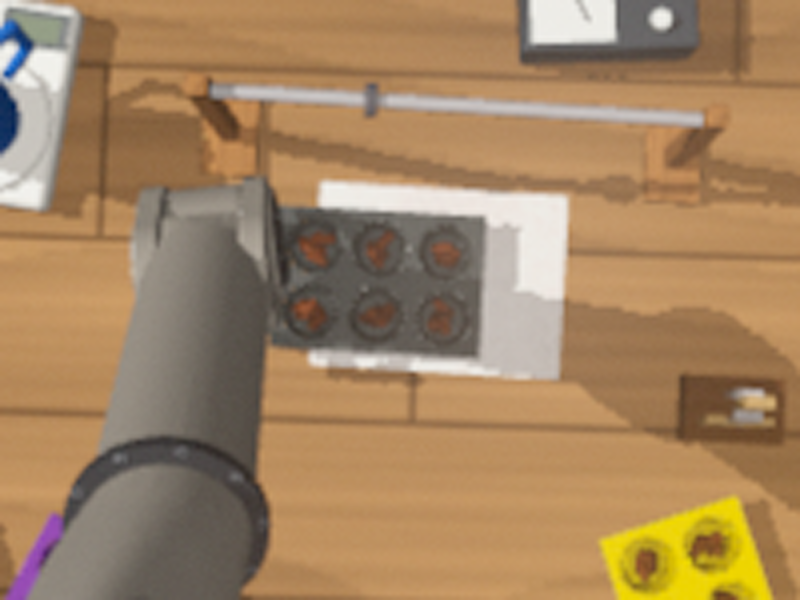

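>>> {"op": "apply_moves", "data": {
  "moves": [
    [-1,1.2,0,0.1,0],
    [-1,2.6,0,0.2,0],
    [-1,3.9,0,0.3,0],
    [-1,4.9,0,0.4,0],
    [-1,5.4,0,0.4,0],
    [-1,5.4,0,0.4,0],
    [-1,2.4,0,0.4,0],
    [-1,-1,-5,0.4,0],
    [-1,-1,-11,0.4,0],
    [-1,-1,-17,0.4,0],
    [-1,-5,-22,0.4,0],
    [-1,-5,-28,0.4,0]
  ]
}}

```text
t: 8.78
tcp_pos: [529.6, 213.6, 288.5]
tcp_rot: [-1.201, 1.224, -1.222]
wrist_force: [1.4, -0.3, 0.1]
finger_gap: 0.997
```

```bash
python3 - <<'E'
from bench import r,viewer
from h import *
print(r.get_state()["joint_positions"].round(2))
d=viewer.get_image("top"); crop(d["frame"],150,120,200,150,4,"pics/t5.png")
d=viewer.get_image("scene"); crop(d["frame"],150,120,200,150,4,"pics/s5.png")
E
```

```text
[-0.83  0.26  0.42  1.76 -0.12  1.14 -0.4 ]
```

View pics/t5.png

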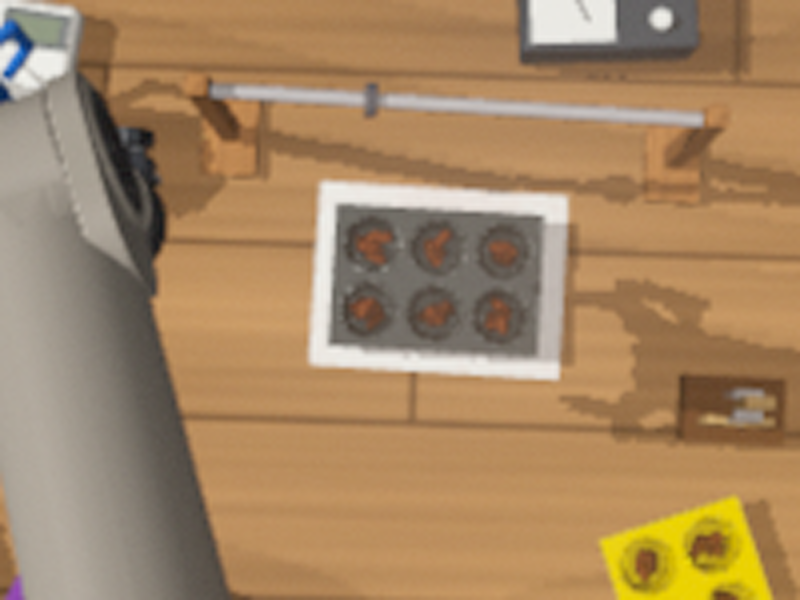

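View pics/s5.png

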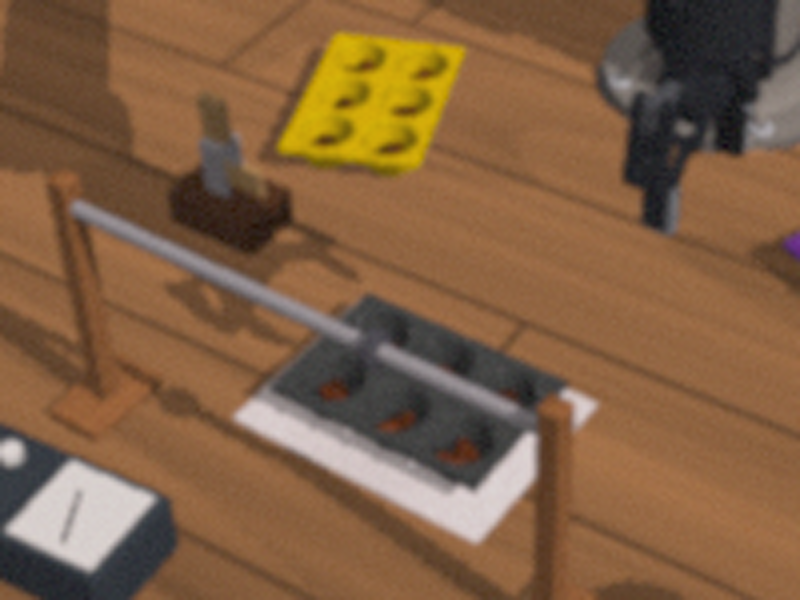

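>>> {"op": "apply_moves", "data": {
  "moves": [
    [-1,6,0,-1.2,0],
    [-1,12,0,-2.6,0],
    [-1,18,0,-4,0],
    [-1,24,0,-5.3,0],
    [-1,30,0.5,-6.6,0],
    [-1,36,1,-8,0],
    [-1,41,2,-9,0],
    [-1,45,3,-9,0],
    [-1,45,3,-9,0],
    [-1,45,3,-9,0]
  ]
}}

```text
t: 10.12
tcp_pos: [429.9, -237.0, 257.0]
tcp_rot: [-1.198, 1.228, -1.226]
wrist_force: [0.6, 0.4, -0.9]
finger_gap: 1.001
```

```bash
python3 - <<'E'
from bench import r,viewer
from h import *
import pickle
st=r.get_state(); print(st["joint_positions"].round(2),st["tcp_pos"])
D={n:viewer.get_image(n) for n in ["top","scene","wrist"]}
pickle.dump(D,open("D6.pkl","wb"))
crop(D["wrist"]["frame"],0,0,512,384,1.5,"pics/w6.png")
crop(D["top"]["frame"],210,160,150,112,5,"pics/t6.png")
crop(D["scene"]["frame"],170,130,80,70,8,"pics/s6.png")
E
```

```text
[-0.29  0.16  0.76  1.99 -0.13  1.04  0.5 ] [ 429.91371226 -237.01699368  256.99516776]
```

View pics/w6.png

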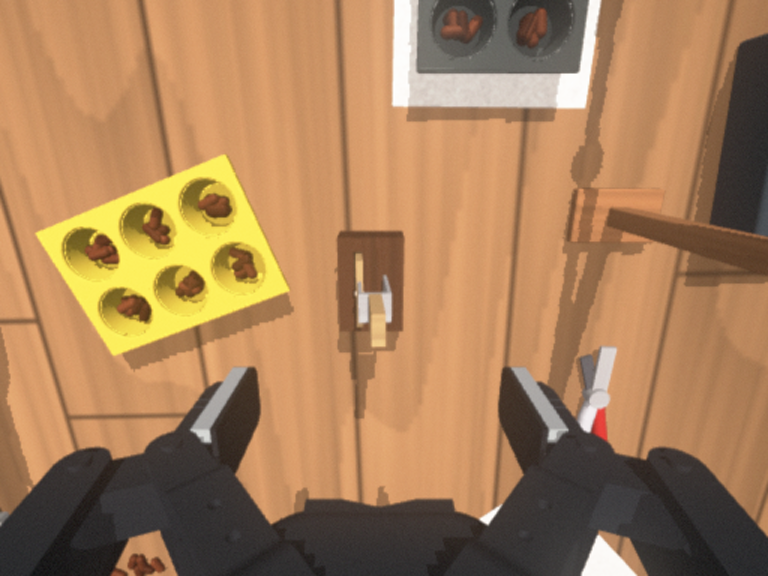

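View pics/t6.png

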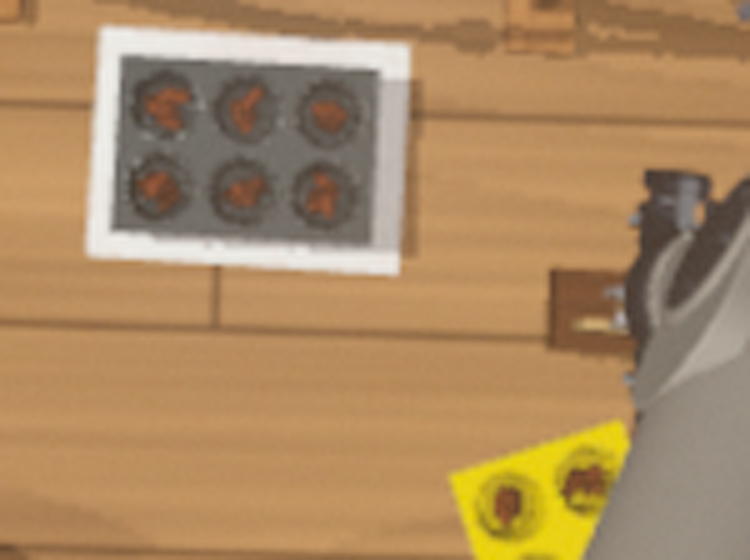

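View pics/s6.png

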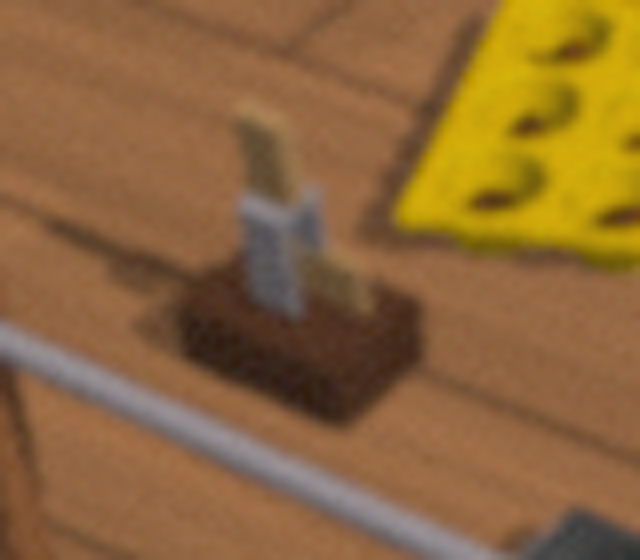

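```bash
python3 - <<'E'
from h import *
import pickle
D=pickle.load(open("D6.pkl","rb"))
crop(D["wrist"]["frame"],215,145,65,95,6.3,"pics/w6c.png")
E
```

View pics/w6c.png

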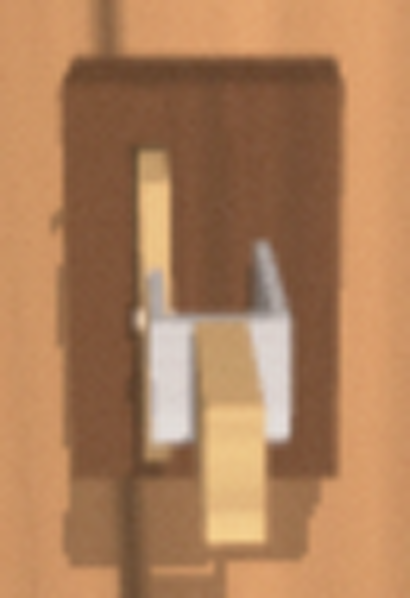

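```bash
cat >> h.py <<'E'
HT=[[-13,12,4],[13,12,4],[-13,-12,4],[13,-12,4]]; GT=[[-5,12,48],[5,12,48],[-5,-12,48],[5,-12,48]]
E
python3 - <<'E'
from h import *
import pickle
D=pickle.load(open("D6.pkl","rb")); d=D["wrist"]
c=lambda p:((p[0]+.5)/6.3+214.5,(p[1]+.5)/6.3+144.5)
uv=[c(p) for p in [(148,315),(290,315),(148,442),(290,440),(205,403),(265,403),(207,543),(267,543)]]
P=np.array(HT+GT,float)
def fn(q):
    # x,y,z origin, yaw, lean about x, lean about y
    X=R.from_euler("ZYX",[q[3],q[5],q[4]]).apply(P)+q[:3]; return (pj(d,X)-uv).ravel()
s=least_squares(fn,[430,-272,90,0,0,0]); print(s.x.round(3),fn(s.x).round(1))
s2=least_squares(lambda q:fn([q[0],q[1],90,q[2],q[3],q[4]]),[430,-272,0,0,0]); print(s2.x.round(3),s2.cost)
for p in uv[:4]: print(bp(d,p,94).round(1))
for p in uv[4:]: print(bp(d,p,138).round(1))
E
```

```text
[ 4.25591e+02 -2.67662e+02  9.82970e+01 -2.60000e-02 -7.00000e-03
  7.00000e-02] [-0.1  0.4  0.2 -0.   0.1 -0.  -0.1 -0.3 -0.1  0.1  0.5 -0.1 -0.4  0.1
 -0.  -0.1]
[ 4.25433e+02 -2.70804e+02 -2.70000e-02  0.00000e+00  7.10000e-02] 1.1116851684137723
[ 412.8 -257.8   94. ]
[ 439.1 -258.4   94. ]
[ 411.9 -283.2   94. ]
[ 438.8 -283.4   94. ]
[ 424.2 -258.5  138. ]
[ 433.8 -258.7  138. ]
[ 423.8 -283.3  138. ]
[ 433.7 -283.5  138. ]
```

```bash
python3 - <<'E'
from bench import r
from h import *
print(rel(r.get_state(),422,-271,104,-1.5))
E
```

```text
(array([ 3.48, 15.33, -0.77]), np.float64(0.2), np.float64(-1.3))
```

>>> {"op": "apply_moves", "data": {
  "moves": [
    [-1,3.5,4,-0.8,0],
    [-1,3.5,9,-0.8,0],
    [-1,3.5,13,-0.8,0],
    [-1,3.5,15.3,-0.8,0],
    [-1,3.5,15.3,-0.8,0],
    [-1,3.5,15.3,-0.8,0]
  ],
  "squeeze": 25
}}

```text
t: 11.02
tcp_pos: [422.0, -272.5, 105.3]
tcp_rot: [-1.197, 1.225, -1.228]
wrist_force: [0.3, -0.5, 0.4]
finger_gap: 1.001
```

```bash
python3 - <<'E'
from bench import r,viewer
from h import *
st=r.get_state(); print(st["tcp_pos"],st["wrist_force"])
d=viewer.get_image("wrist"); crop(d["frame"],100,100,300,220,2.6,"pics/w7.png")
d=viewer.get_image("scene"); crop(d["frame"],150,100,110,100,6,"pics/s7.png")
E
```

```text
[ 421.98377589 -272.51271161  105.29448364] [ 0.33900945 -0.48653842  0.39909043]
```

View pics/w7.png

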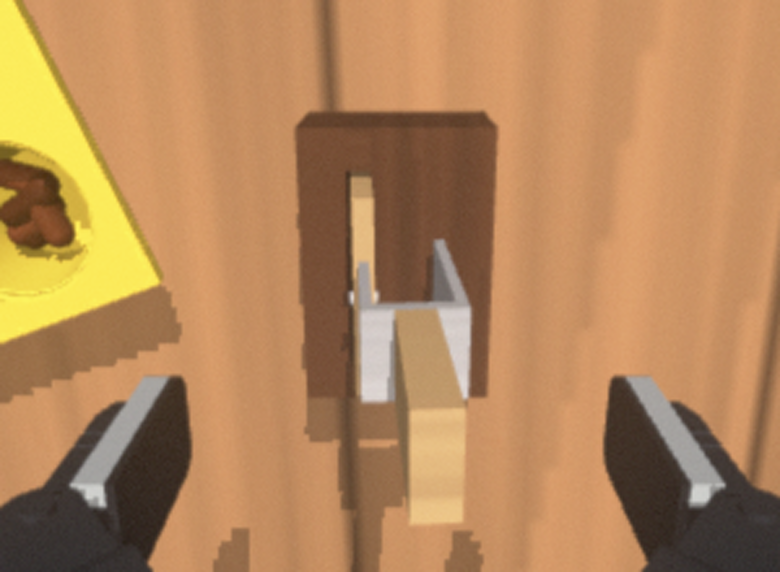

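View pics/s7.png

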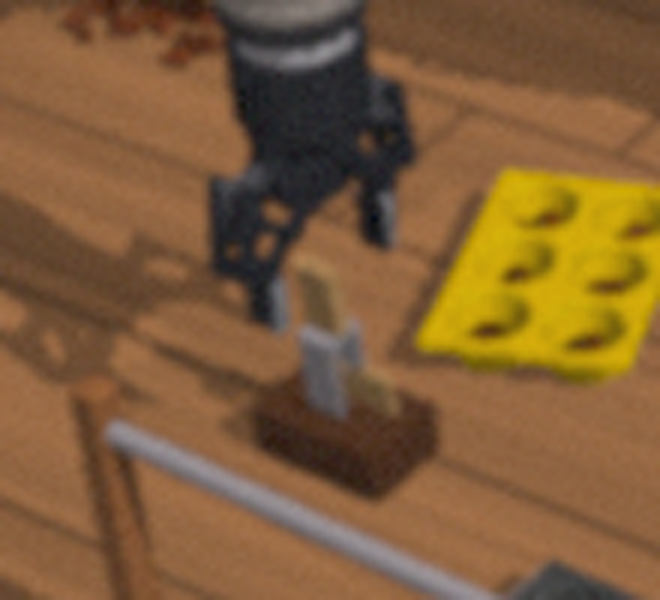

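>>> {"op": "apply_moves", "data": {
  "moves": [
    [0,0,0,0,0],
    [0.5,0,0,0,0],
    [1,0,0,0,0],
    [1,0,0,0,0],
    [1,0,0,0,0],
    [1,0,0,0,0],
    [1,0,0,0,0],
    [1,0,0,0,0]
  ],
  "squeeze": 30
}}

```text
t: 12.12
tcp_pos: [421.2, -272.7, 104.4]
tcp_rot: [-1.197, 1.227, -1.228]
wrist_force: [-0.1, 0.6, 1.7]
finger_gap: 0.109
```

```bash
python3 - <<'E'
from bench import r,viewer
from h import *
st=r.get_state(); print(st["tcp_pos"],st["wrist_force"],st["ft_torque"])
d=viewer.get_image("wrist"); crop(d["frame"],150,100,200,180,3.3,"pics/w8.png")
d=viewer.get_image("scene"); crop(d["frame"],150,100,110,100,6,"pics/s8.png")
E
```

```text
[ 421.22107936 -272.65832349  104.37504859] [-0.08284181  0.58941926  1.68509348] [ 0.0031319  -0.04518659  0.00208388]
```

View pics/w8.png

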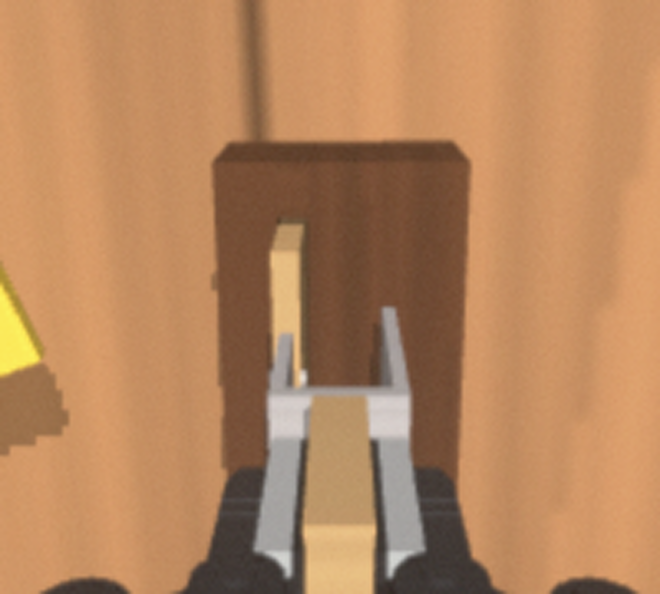

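View pics/s8.png

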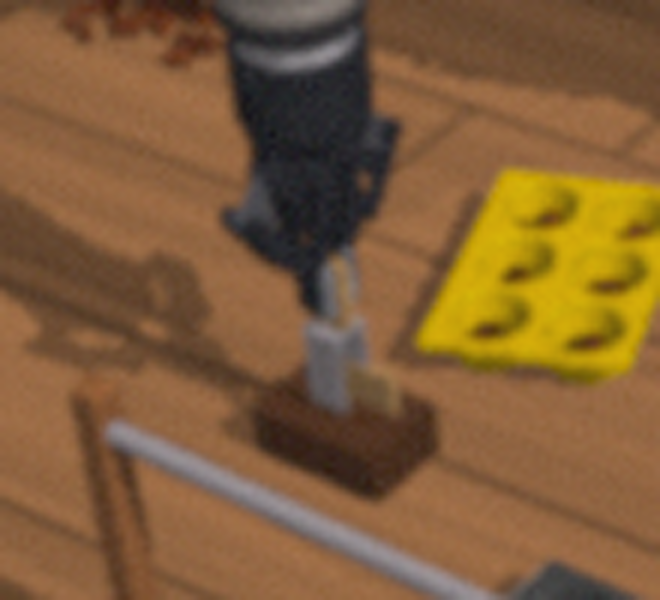

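>>> {"op": "apply_moves", "data": {
  "moves": [
    [1,0,-2,0,0],
    [1,0,-5,0,0],
    [1,0,-10,0,0],
    [1,0,-15,0,0],
    [1,0,-19.5,0,0],
    [1,-3,-19.5,4,0],
    [1,-6,-19.5,8,0],
    [1,-9,-19.5,12,0],
    [1,-11,-19.5,15.5,0],
    [1,-12.5,-19.5,17,0],
    [1,-12.5,-19.5,17,0],
    [1,-12.5,-19.5,17,0]
  ],
  "squeeze": 40
}}

```text
t: 13.72
tcp_pos: [592.5, -153.5, 299.3]
tcp_rot: [-1.197, 1.23, -1.229]
wrist_force: [0.7, -0.3, -0.8]
finger_gap: 0.115
```

```bash
python3 - <<'E'
from bench import r,viewer
from h import *
import pickle
st=r.get_state(); print(st["tcp_pos"],st["wrist_force"],st["ft_torque"])
D={n:viewer.get_image(n) for n in ["top","scene","wrist"]}
pickle.dump(D,open("D9.pkl","wb"))
crop(D["wrist"]["frame"],0,0,512,384,1.5,"pics/w9.png")
crop(D["scene"]["frame"],120,80,180,150,4.2,"pics/s9.png")
crop(D["top"]["frame"],190,110,180,120,4.2,"pics/t9.png")
E
```

```text
[ 592.51898075 -153.51817739  299.33632214] [ 0.7140244  -0.33735416 -0.76972431] [ 0.01098575  0.01386084 -0.04879241]
```

View pics/w9.png

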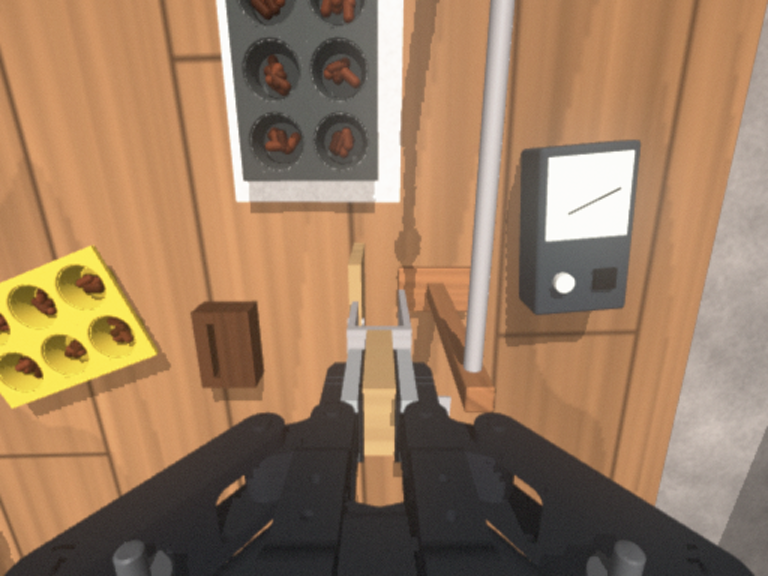

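View pics/s9.png

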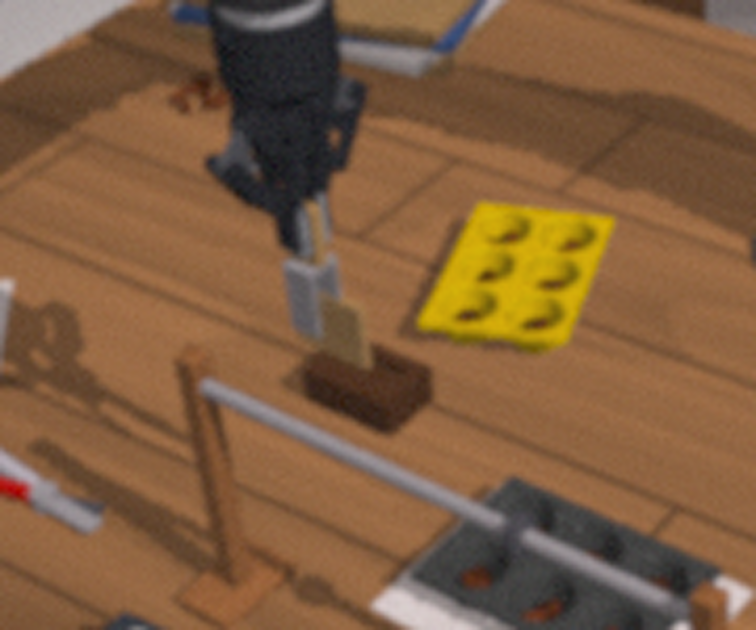

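View pics/t9.png

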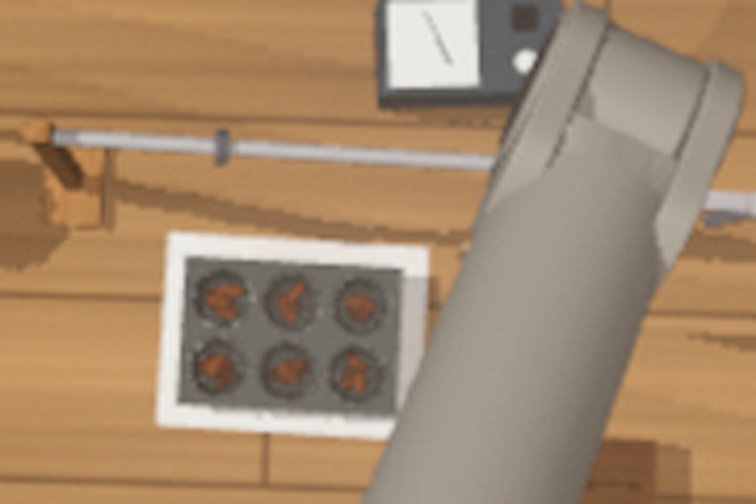

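```bash
python3 - <<'E'
from h import *
import pickle
D=pickle.load(open("D9.pkl","rb"))
crop(D["wrist"]["frame"],220,150,120,120,6,"pics/w9c.png")
E
```

```text
(no output)
```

View pics/w9c.png

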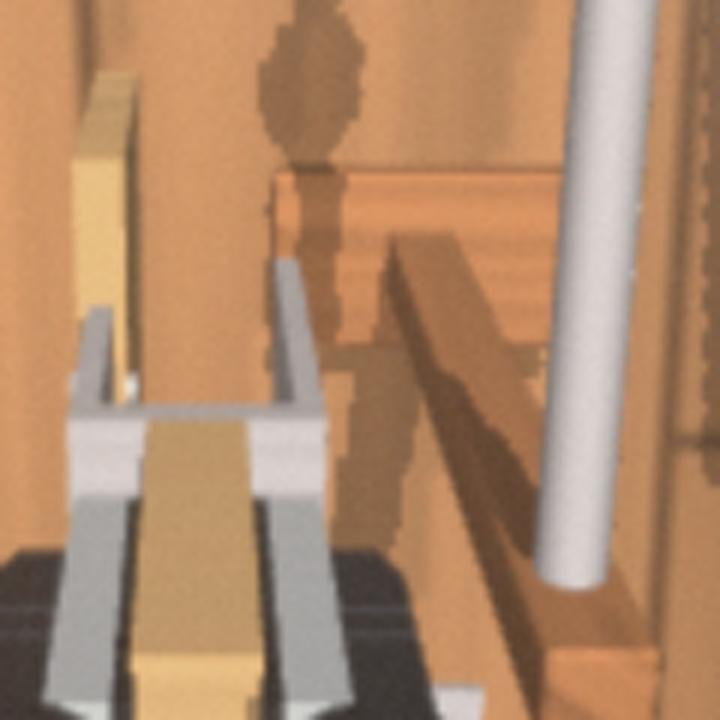

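```bash
python3 - <<'E'
from h import *
import pickle
D=pickle.load(open("D9.pkl","rb")); d=D["wrist"]
c=lambda p:((p[0]+.5)/6+219.5,(p[1]+.5)/6+149.5)
print("hook",[bp(d,c(p),288.9).round(1) for p in [(69,418),(327,418)]])
f1=lambda p:((p[0]+.5)/1.5-.5,(p[1]+.5)/1.5-.5)
print("bar",[bp(d,p,200).round(1) for p in [f1((503,5)),c((617.5,0)),c((594,280)),c((573,570)),c((571,588))]])
print("posttop",[bp(d,c(p),225).round(1) for p in [(543,650),(655,650)]])
# tin check from top
t=D["top"]; k=lambda p:((p[0]+.5)/4.2+189.5,(p[1]+.5)/4.2+109.5)
q,e=fit([(t,[TIN[1],TIN[2],TIN[3]],[k((179,403)),k((404,269)),k((188,257))])],[530,0,0]); print(q,e.round(1))
S,_=fit([(t,[SH[1],SH[2],SH[3]],[k((157,424)),k((429,246)),k((169,234))])],[530,0,0]); print(S)
w=T(q,TIN)[:,:2]-S[:2]; ca,sa=np.cos(S[2]),np.sin(S[2]); print((w@np.array([[ca,-sa],[sa,ca]])).round(1))
E
```

```text
hook [array([ 579.8, -140.1,  288.9]), array([ 605.8, -140.8,  288.9])]
bar [array([659. ,  -3.7, 200. ]), array([ 655.1, -114.3,  200. ]), array([ 653.6, -157.6,  200. ]), array([ 652.5, -207.7,  200. ]), array([ 652.3, -211. ,  200. ])]
posttop [array([ 642.6, -207.2,  225. ]), array([ 659.3, -207.6,  225. ])]
[ 5.31347278e+02 -2.75467411e+00 -2.90377205e-02] [-0.4  0.6  0.6 -0.2 -0.2 -0.4]
[ 5.34876313e+02 -4.13729345e+00 -2.32642129e-02]
[[-69.1 -93.3]
 [-68.   96.7]
 [ 60.9 -94.1]
 [ 62.   95.9]]
```

>>> {"op": "apply_moves", "data": {
  "moves": [
    [1,0,0,2,0],
    [1,0,0,4,0],
    [1,0,0,5.6,0],
    [1,0,0,6.1,0],
    [1,0,0,6.1,0],
    [1,0,0,6.1,0]
  ]
}}

```text
t: 14.62
tcp_pos: [654.4, -153.7, 299.5]
tcp_rot: [-1.197, 1.228, -1.228]
wrist_force: [-0.3, 0.5, -0.3]
finger_gap: 0.108
```

```bash
python3 - <<'E'
from bench import r,viewer
from h import *
import pickle
st=r.get_state(); print(st["tcp_pos"],st["wrist_force"])
D={n:viewer.get_image(n) for n in ["top","scene","wrist"]}
pickle.dump(D,open("D10.pkl","wb"))
crop(D["wrist"]["frame"],210,130,120,120,6,"pics/w10.png")
crop(D["scene"]["frame"],130,100,130,110,6,"pics/s10.png")
E
```

```text
[ 654.37925489 -153.70824805  299.47717347] [-0.31777408  0.50530851 -0.26623093]
```

View pics/w10.png

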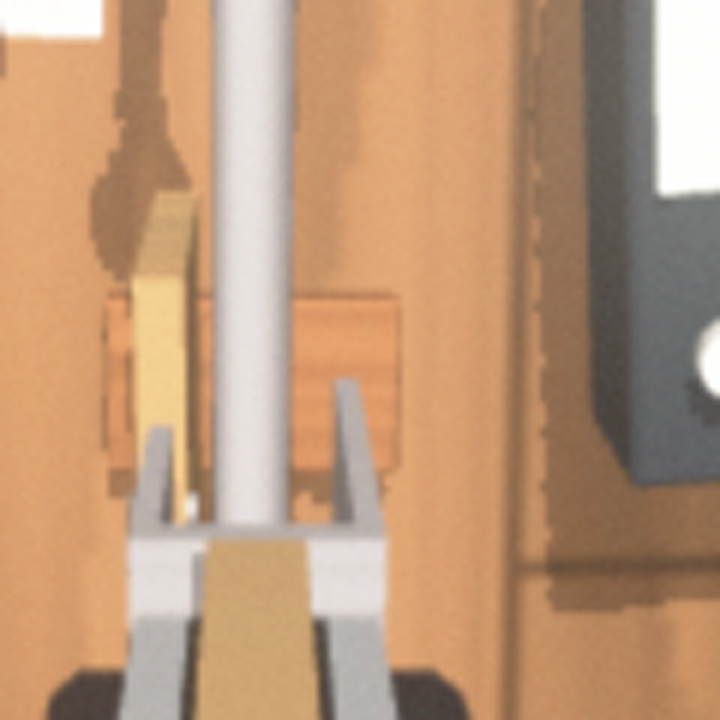

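View pics/s10.png

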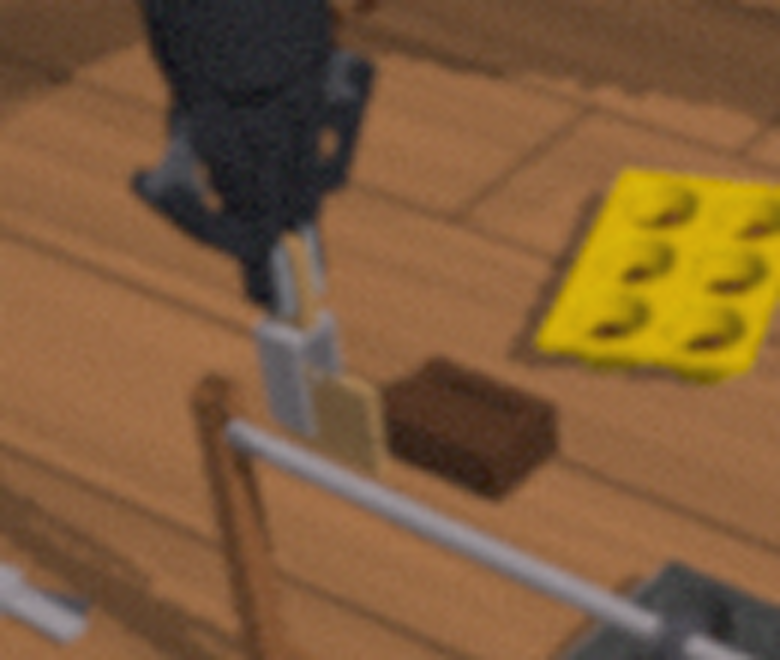

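>>> {"op": "apply_moves", "data": {
  "moves": [
    [1,0,2,0,0],
    [1,0,4,0,0],
    [1,0,5.5,0,0],
    [1,0,6.8,0,0],
    [1,0,7.4,0,0],
    [1,0,7.4,0,0]
  ]
}}

```text
t: 15.52
tcp_pos: [655.0, -153.4, 225.0]
tcp_rot: [-1.198, 1.228, -1.227]
wrist_force: [0.6, 1.1, -1.8]
finger_gap: 0.109
```

```bash
python3 - <<'E'
from bench import r,viewer
from h import *
import pickle
st=r.get_state(); print(st["tcp_pos"],st["wrist_force"])
D={n:viewer.get_image(n) for n in ["top","scene","wrist"]}
crop(D["wrist"]["frame"],150,20,200,230,2.5,"pics/w11.png")
crop(D["scene"]["frame"],130,100,130,110,6,"pics/s11.png")
E
```

```text
[ 655.03262289 -153.40010685  224.99599549] [ 0.55264813  1.09956482 -1.84973246]
```

View pics/w11.png

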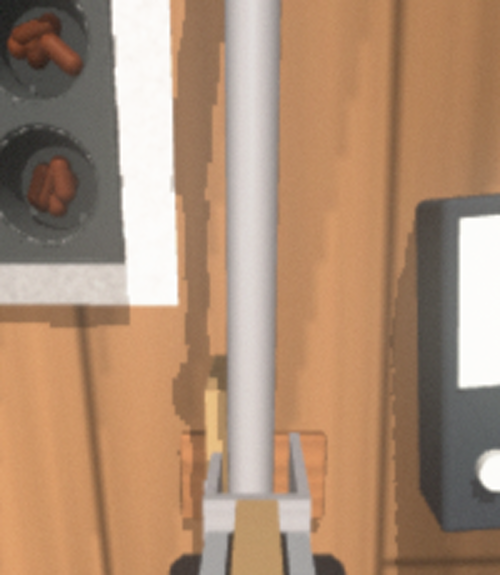

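View pics/s11.png

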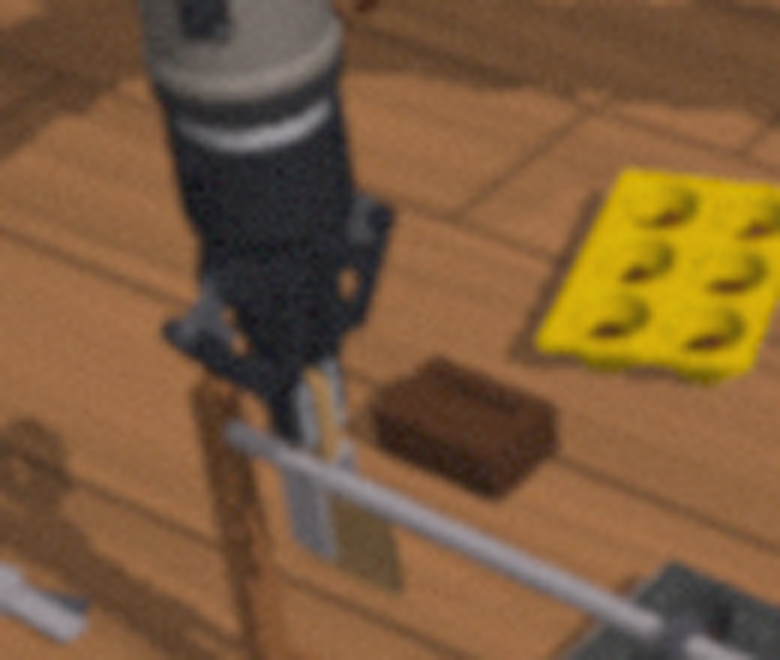

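>>> {"op": "apply_moves", "data": {
  "moves": [
    [1,0,0.2,0,0],
    [1,0,0.3,0,0],
    [1,0,0.3,0,0],
    [1,0,0.3,0,0]
  ]
}}

```text
t: 16.18
tcp_pos: [655.1, -153.3, 222.3]
tcp_rot: [-1.197, 1.227, -1.227]
wrist_force: [0.2, 0.1, -0.6]
finger_gap: 0.116
```

```bash
python3 - <<'E'
from bench import r,viewer
from h import *
st=r.get_state(); print(st["tcp_pos"],st["wrist_force"],R.from_rotvec(st["tcp_rot"]).as_matrix().round(4))
d=viewer.get_image("wrist"); crop(d["frame"],0,0,512,384,1.5,"pics/w12.png")
# slide direction: collar (660.7,55.6)
E
```

```text
[ 655.08286992 -153.32665539  222.321622  ] [ 0.17534237  0.05302487 -0.60449397] [[-0.0247  0.      0.9997]
 [-0.9997  0.     -0.0247]
 [-0.     -1.      0.    ]]
```

View pics/w12.png

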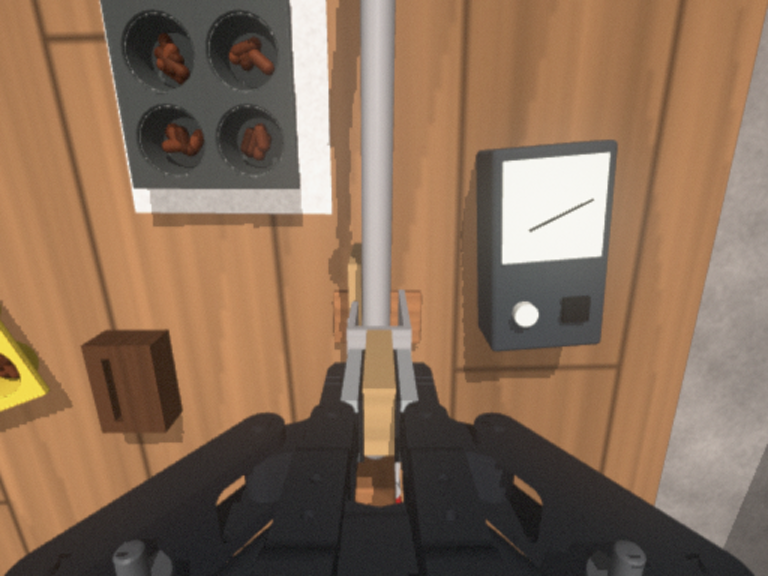

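>>> {"op": "apply_moves", "data": {
  "moves": [
    [1,-1,0,0,0],
    [1,-3,0,0,0],
    [1,-5,0,0,0],
    [1,-7,0,0,0],
    [1,-9,0,0,0],
    [1,-11,0,0,0],
    [1,-12.5,0,0,0],
    [1,-14,0,0,0],
    [1,-15,0,0,0],
    [1,-15.5,0,0,0],
    [1,-15.5,0,0,0],
    [1,-15.5,0,0,0]
  ]
}}

```text
t: 17.73
tcp_pos: [658.9, 0.8, 222.4]
tcp_rot: [-1.197, 1.228, -1.228]
wrist_force: [-0.3, 0.6, -0.2]
finger_gap: 0.113
```

```bash
python3 - <<'E'
from bench import r,viewer
from h import *
import pickle
st=r.get_state(); print(st["tcp_pos"],st["wrist_force"])
D={n:viewer.get_image(n) for n in ["scene","wrist"]}
pickle.dump(D,open("D13.pkl","wb"))
crop(D["wrist"]["frame"],200,120,100,120,6,"pics/w13.png")
crop(D["scene"]["frame"],170,110,130,110,6,"pics/s13.png")
E
```

```text
[658.86433284   0.76207157 222.38470812] [-0.29005542  0.62236178 -0.22590561]
```

View pics/w13.png

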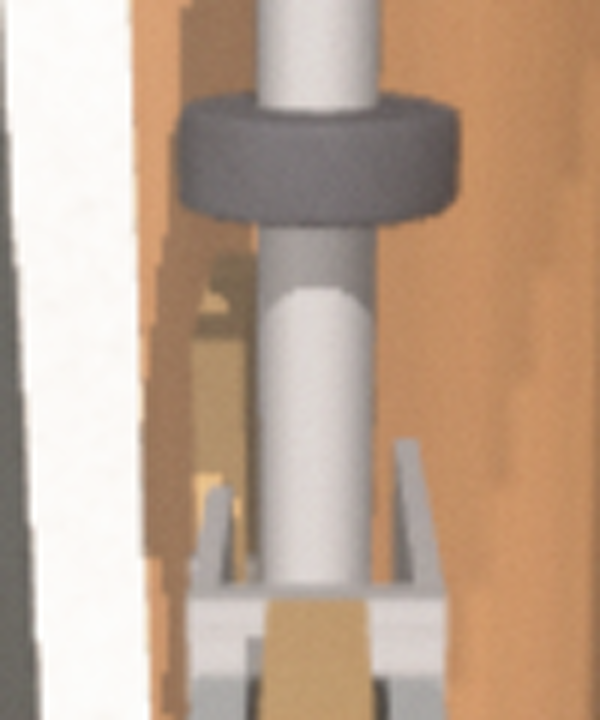

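View pics/s13.png

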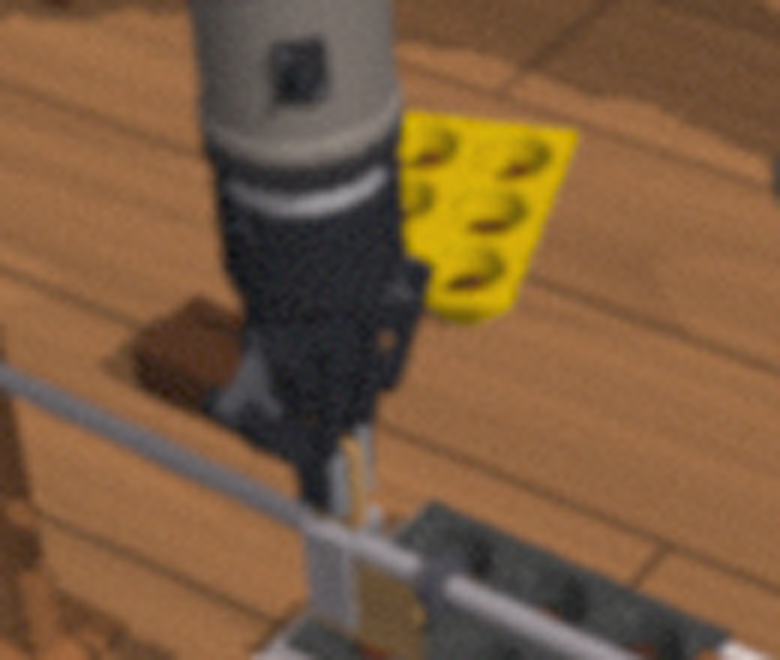

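```bash
python3 - <<'E'
from h import *
import pickle
d=pickle.load(open("D13.pkl","rb"))["wrist"]
c=lambda p:((p[0]+.5)/6+199.5,(p[1]+.5)/6+119.5)
print("hook top front",bp(d,c((316,600)),212),"collar near top",bp(d,c((318,225)),214),"far top",bp(d,c((318,117)),214))
print(bp(d,c((178,160)),200),bp(d,c((459,160)),200))
E
```

```text
hook top front [658.70842421  13.74231905 212.        ] collar near top [659.89820764  52.15048577 214.        ] far top [660.15242041  62.0034335  214.        ]
[646.08697093  56.39877399 200.        ] [674.04247782  55.66954607 200.        ]
```

>>> {"op": "apply_moves", "data": {
  "moves": [
    [1,-1,0,0,0],
    [1,-2,0,0,0],
    [1,-2.8,0,0,0],
    [1,-3.4,0,0,0],
    [1,-3.6,0,0,0],
    [1,-3.7,0,0,0],
    [1,-3.7,0,0,0]
  ]
}}

```text
t: 18.7
tcp_pos: [659.8, 38.2, 222.3]
tcp_rot: [-1.197, 1.228, -1.228]
wrist_force: [0.0, -0.7, -1.0]
finger_gap: 0.114
```

```bash
python3 - <<'E'
from bench import r,viewer
from h import *
import pickle
st=r.get_state(); print(st["tcp_pos"],st["wrist_force"])
D={n:viewer.get_image(n) for n in ["scene","wrist"]}
pickle.dump(D,open("D14.pkl","wb"))
crop(D["wrist"]["frame"],200,120,100,120,6,"pics/w14.png")
E
```

```text
[659.77318837  38.15333548 222.29556406] [ 0.01105649 -0.66422486 -1.0428175 ]
```

View pics/w14.png

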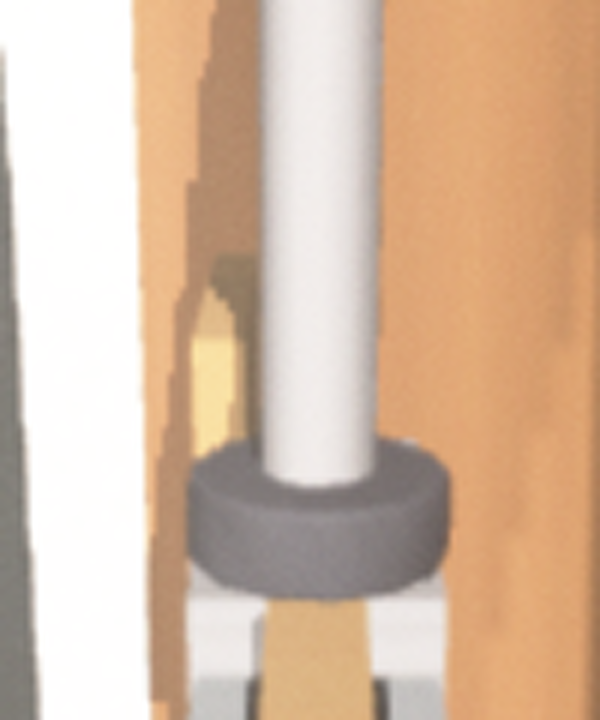

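>>> {"op": "apply_moves", "data": {
  "moves": [
    [1,0,0.1,0,0],
    [1,0,0.2,0,0],
    [1,0,0.2,0,0],
    [0.7,0,0.2,0,0],
    [0.5,0,0.2,0,0],
    [0.3,0,0.2,0,0],
    [0,0,0.2,0,0],
    [-0.5,0,0.2,0,0],
    [-1,0,0.2,0,0],
    [-1,0,0.2,0,0],
    [-1,0,0.2,0,0]
  ],
  "squeeze": 20
}}

```text
t: 20.18
tcp_pos: [659.8, 38.6, 220.3]
tcp_rot: [-1.197, 1.227, -1.227]
wrist_force: [0.4, 0.1, 0.1]
finger_gap: 1.001
```

```bash
python3 - <<'E'
from bench import r,viewer
from h import *
import pickle
st=r.get_state(); print(st["tcp_pos"],st["wrist_force"])
D={n:viewer.get_image(n) for n in ["scene","wrist"]}
crop(D["wrist"]["frame"],150,100,200,220,2.7,"pics/w15.png")
crop(D["scene"]["frame"],170,110,130,110,6,"pics/s15.png")
E
```

```text
[659.81470737  38.62364938 220.28361305] [0.38869107 0.10883398 0.10289228]
```

View pics/w15.png

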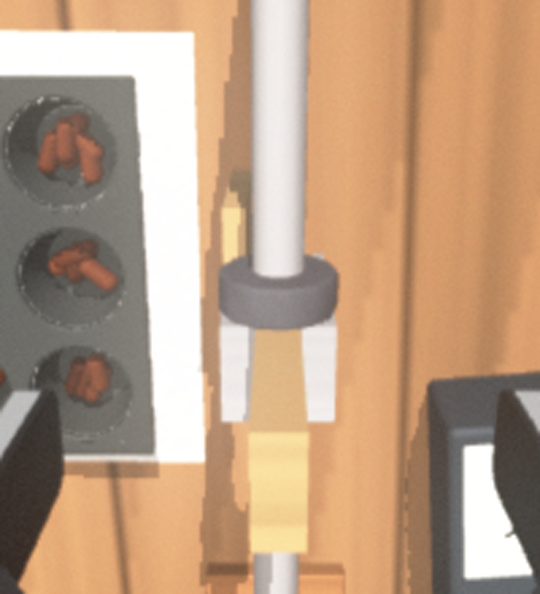

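View pics/s15.png

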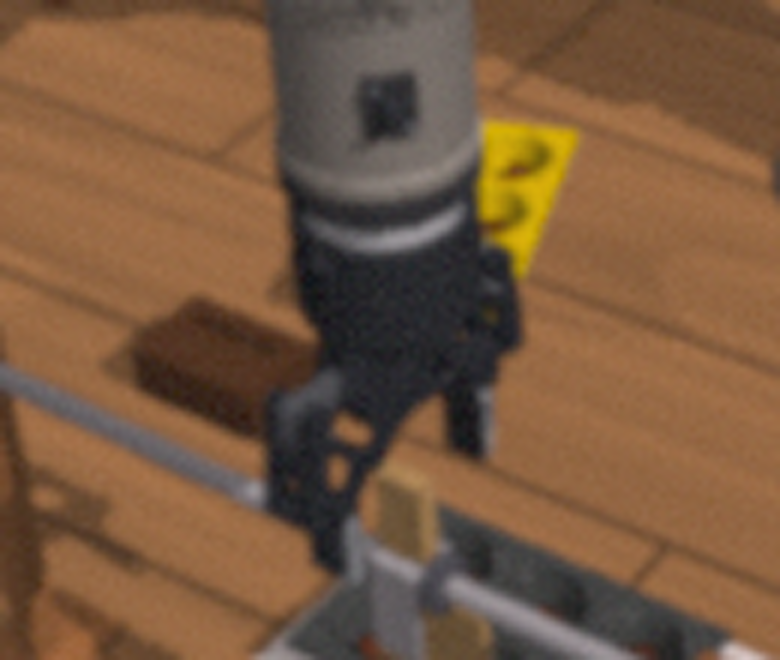

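Released, and it hangs against the collar. Raise straight up, then check.

>>> {"op": "apply_moves", "data": {
  "moves": [
    [-1,0,-2,0,0],
    [-1,0,-5,0,0],
    [-1,0,-10,0,0],
    [-1,3,-14,-4,0],
    [-1,6,-14,-9,0],
    [-1,9,-14,-13,0],
    [-1,9,-14,-16,0],
    [-1,9,-14,-16,0],
    [-1,9,-14,-16,0],
    [-1,9,-14,-16,0]
  ]
}}

```text
t: 21.52
tcp_pos: [498.6, -47.1, 360.6]
tcp_rot: [-1.198, 1.226, -1.228]
wrist_force: [0.8, 0.2, -0.0]
finger_gap: 1.0
```

```bash
python3 - <<'E'
from bench import r,viewer
from h import *
import pickle
st=r.get_state(); print(st["t"],st["tcp_pos"],st["wrist_force"],st["qd"].round(3))
D={n:viewer.get_image(n) for n in ["scene","wrist","top"]}
pickle.dump(D,open("D16.pkl","wb"))
crop(D["wrist"]["frame"],0,0,512,384,1.5,"pics/w16.png")
crop(D["scene"]["frame"],0,0,512,384,1.5,"pics/s16.png")
crop(D["scene"]["frame"],210,150,90,80,8,"pics/s16c.png")
crop(D["top"]["frame"],110,90,220,140,3.6,"pics/t16.png")
E
```

```text
21.525 [498.58073101 -47.10491562 360.58443528] [ 0.77062985  0.18528037 -0.01260283] [ 0.002  0.006 -0.001  0.007  0.002 -0.002 -0.001]
```

View pics/w16.png

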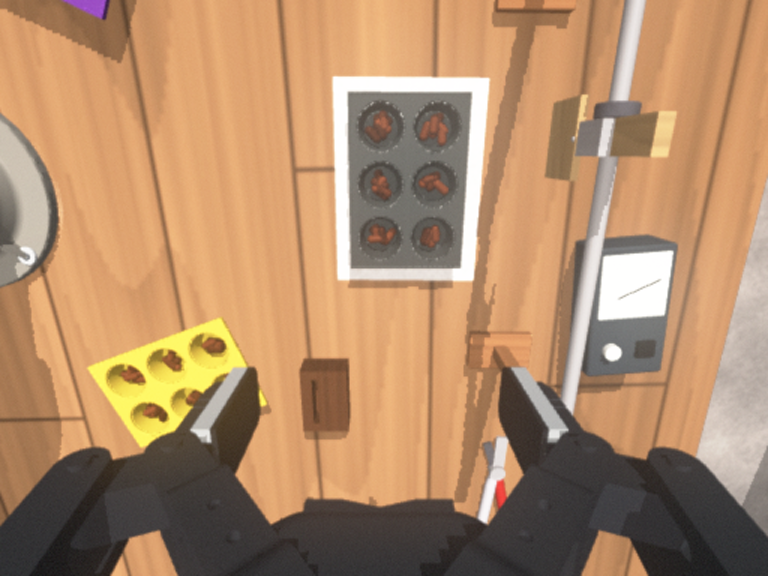

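View pics/s16.png

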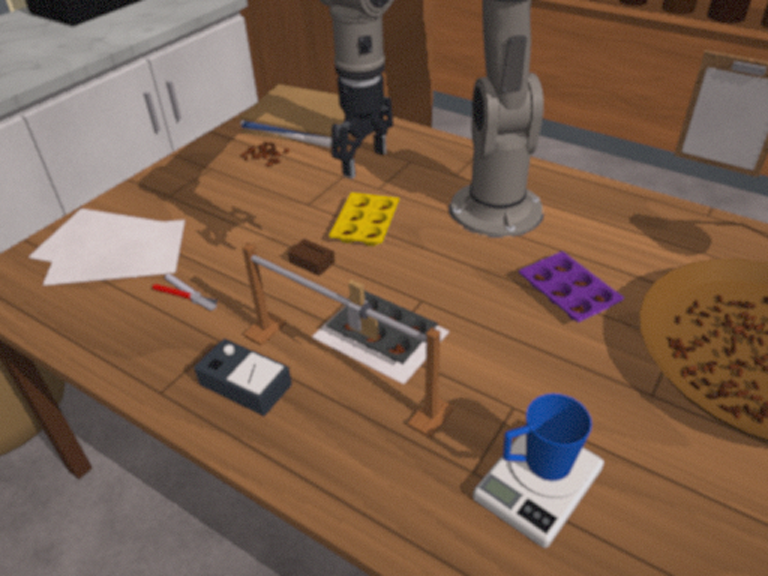

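View pics/s16c.png

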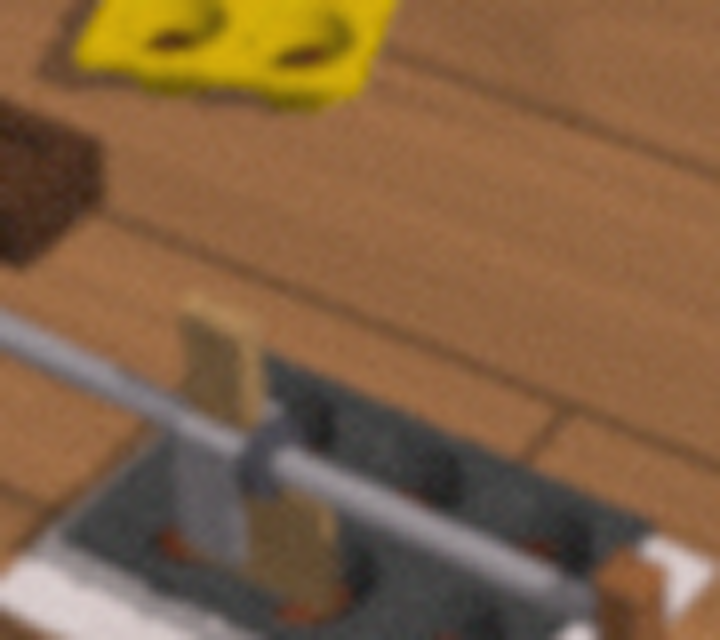

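View pics/t16.png

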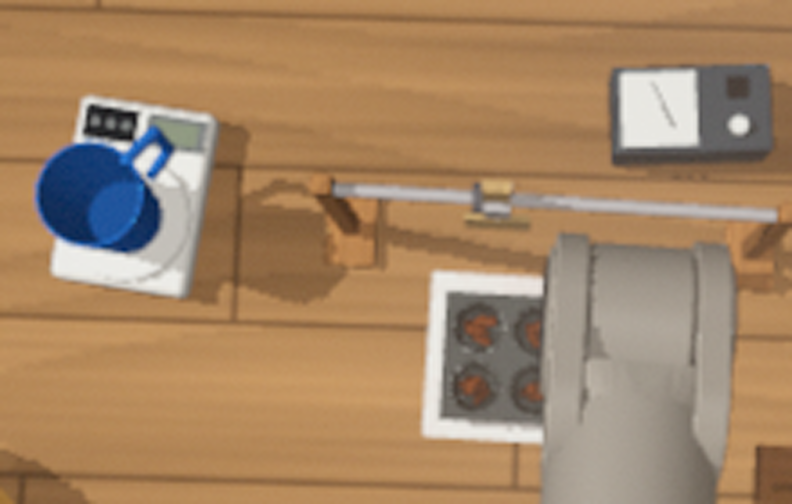

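```bash
python3 - <<'E'
from bench import r,viewer
from h import *
import pickle
a=pickle.load(open("D16.pkl","rb"))["wrist"]["frame"]
b=viewer.get_image("wrist"); crop(b["frame"],360,50,100,80,7,"pics/w17.png")
print(np.abs(a[50:130,360:460].astype(int)-b["frame"][50:130,360:460]).mean())
E
```

```text
3.14125
```

View pics/w17.png

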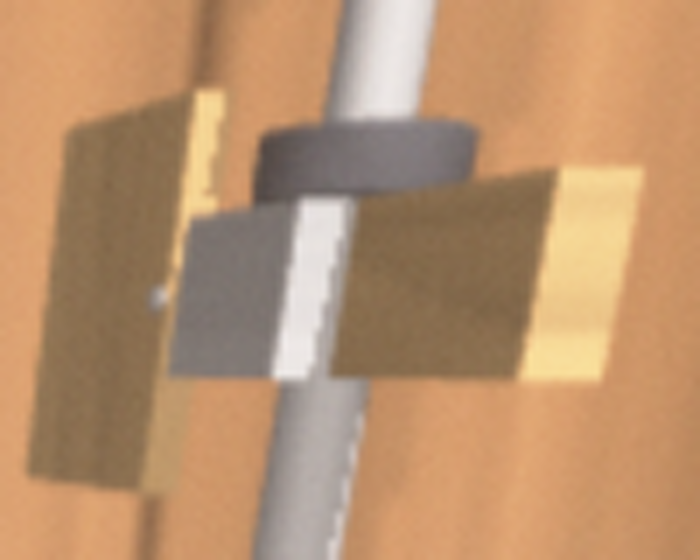

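The hook strip is up against the collar with no visible gap, at crop (300, 200). The two pictures differ by no more than noise, so the tag is at rest.

```bash
python3 - <<'E'
from bench import r
print(r.sign_off())
E
```

```text
the job is handed in; nothing more can be done
None
```

The job is done and handed in at about 21.6 s of the 72 s allowed; the sign-off gives no verdict, so I don't know the official result.

- **Tin:** I pushed it flat in two strokes, first from its robot side to straighten it, then from its +y end onto the sheet. In the frame of the sheet its corners lie within about 69 mm in x and 97 mm in y, against limits of 87 and 117 mm.
- **Tag:** I took it out of the block, hooked it over the rail about 208 mm from the collar, and slid it along without lifting it. I let go of it at the collar. The last wrist picture shows the strip against the collar with no visible gap, and two pictures in a row differ only by noise, so it hangs at rest.
- **Arm and bystanders:** The gripper stands open and well clear of everything. The scale, jug, meter and shears look unmoved in the last views, but I did not measure that to the millimetre. Every wrist force I read between moves was under about 2.5 N.
- **Disagreements:** The collar's position differed by about 2 mm between views, so I closed the final gap by eye with the wrist camera. No check failed.

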